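Close the grinding jars from the pile of lids

TASK

The four washed grinding jars have to be closed before they are put away, and their lids are still piled up as they came from the drying oven. Take the pile apart and put each lid gently, never letting it drop, on the jar of its own size, seated fully down on the rim. Leave the jars standing where they are, and do not knock over or push away the timer and the small bottle that stand among them.

Things in the scene. Friction and masses are not known exactly. Their poses are not given: they have to be found in the camera images.
- lid_66_centre (a point): Loose smooth steel lid, largest of four, at the bottom of the pile, on the bench; 300 g. Grip band 66 mm across, 18 mm tall; below it a tapered plug 12 mm long (40 mm across at the foot, 55 at the band). Point: on the axis, half-way up the band, 21 mm above the foot; z up. In the pile each plug stands 3 mm deep in a dish in the next lid's top: points 27 mm apart, 9 mm free under each band.
- lid_57_centre (a point): Loose smooth steel lid, second largest of four, second from the bottom of the pile; 220 g. Grip band 57 mm across, 18 mm tall; below it a tapered plug 12 mm long (31 mm across at the foot, 46 at the band). Point: on the axis, half-way up the band, 21 mm above the foot; z up. In the pile each plug stands 3 mm deep in a dish in the next lid's top: points 27 mm apart, 9 mm free under each band.
- lid_48_centre (a point): Loose smooth steel lid, second smallest of four, third from the bottom of the pile; 150 g. Grip band 48 mm across, 18 mm tall; below it a tapered plug 12 mm long (22 mm across at the foot, 37 at the band). Point: on the axis, half-way up the band, 21 mm above the foot; z up. In the pile each plug stands 3 mm deep in a dish in the next lid's top: points 27 mm apart, 9 mm free under each band.
- lid_39_centre (a point): Loose smooth steel lid, smallest of four, on top of the pile; 100 g. Grip band 39 mm across, 18 mm tall; below it a tapered plug 12 mm long (13 mm across at the foot, 28 at the band). Point: on the axis, half-way up the band, 21 mm above the foot; z up. In the pile each plug stands 3 mm deep in a dish in the next lid's top: points 27 mm apart, 9 mm free under each band.
- jar_66_mouth (a point): Loose open round steel grinding jar, largest of four: 66 mm across outside, 90 mm tall, mouth 58 mm across, wall 4 mm, 750 g. Point: centre of the mouth, level with the rim; z up. Its own lid has the same 66 mm diameter: the plug goes into the mouth, the band rests on the rim, the lid's point then 9 mm above this one. Shifts if pushed.
- jar_57_mouth (a point): Loose open round steel grinding jar, second largest of four: 57 mm across outside, 75 mm tall, mouth 49 mm across, wall 4 mm, 600 g. Point: centre of the mouth, level with the rim; z up. Its own lid has the same 57 mm diameter: the plug goes into the mouth, the band rests on the rim, the lid's point then 9 mm above this one. Shifts if pushed.
- jar_48_mouth (a point): Loose open round steel grinding jar, second smallest of four: 48 mm across outside, 60 mm tall, mouth 40 mm across, wall 4 mm, 450 g. Point: centre of the mouth, level with the rim; z up. Its own lid has the same 48 mm diameter: the plug goes into the mouth, the band rests on the rim, the lid's point then 9 mm above this one. Shifts if pushed.
- jar_39_mouth (a point): Loose open round steel grinding jar, smallest of four: 39 mm across outside, 46 mm tall, mouth 31 mm across, wall 4 mm, 350 g. Point: centre of the mouth, level with the rim; z up. Its own lid has the same 39 mm diameter: the plug goes into the mouth, the band rests on the rim, the lid's point then 9 mm above this one. Shifts if pushed.
- timer: Bystander: loose white twist timer, 68 mm across, 47 mm tall, standing among the jars. Origin at the centre of its underside, z up.
- vial: Bystander: loose small pale plastic bottle with white screw cap, 36 mm across, 75 mm tall, standing among the jars. Origin at the centre of its underside, z up.
Mind the look-alikes: they are no part of the job. Leave any purple or turquoise look-alike of the part that bears jar_39_mouth alone.

How it is judged:
By the outcome, as a careful person would: the job done as asked, in the order asked, and still so for the second after the job is handed in, with the robot touching nothing.
It also fails if it takes over 115 s, if anything falls off the work surface, if the arm or the gripper's body presses on something with over 40 N, if the wrist force passes 120 N, or if a joint passes its speed limit or range.

ROBOT

A 7-joint arm with a two-finger parallel gripper is mounted at the origin on a cart in front of the work surface, level with it; the furniture and walls round the work are solid. World frame = base frame: x ahead of the robot, y to its left, z up, the work surface at z = 0. Lengths are in m, angles in rad, forces in N, time in s.
With the tool pointing down it reaches from about 0.35 to 0.9 m from the base axis. Payload 7.2 kg.
Tool frame: the origin (TCP) lies between the finger pads; the fingertips stand 22 mm ahead of it and the grasp point (between the pads) lies 3 mm ahead of it; z points along the fingers, y is the direction in which the jaws open and shut (so a half turn about z gives the same grasp; the last joint's range is limited). The gripper opens to 88 mm and grips with 3 to 60 N. Pads are 20 mm wide; open, the fingers measure 115 mm over their backs; the gripper's body (75 mm by 178 mm) begins 61 mm behind the grasp point.
Start: joints at [1.199, 0.411, -0.013, 1.596, 0.006, 1.134, -0.082], TCP at [0.187, -0.596, 0.245] pointing down, gripper open.
Joint ranges: [-2.95, 2.95], [-0.29, 1.99], [-1.47, 1.44], [0.14, 2.54], [-1.03, 4.17], [0.13, 1.85], [-2.86, 2.86]. Speed limits (rad/s): [2.39, 2.39, 3.01, 3.01, 3.14, 3.14, 3.14].

INTERFACE

Orientations are given as a unit quaternion [w, x, y, z].
In Python, from bench import robot gives the robot as it stands.
- The arm moves only by the tool jog_arm, never from a script. Its arguments are lists of equal length, an entry for each row: "offset": the shift along the world's x, y, z in mm, a list of three; "turn": the turn, a rotation vector about the world's x, y, z in degrees, a list of three. In form: {"offset": [[tx, ty, tz], ...], "turn": [[wx, wy, wz], ...]}. A call has 1 to 20 rows; each row shifts and turns the pose as measured when the row begins; what a row does not reach is not made up. A row lasts 1/8 s, in which the tool goes at most 62.5 mm and 10.7 degrees, less where a joint would pass 70% of its speed; a pose out of reach is approached as far as the arm can. A call is refused whole if a number of a shift passes 62.5 or a number of a turn 10.7, either way. A call with a gripper value outside its range is refused whole. "hand" is the finger opening in mm, from 0 to 87.8, set as the call begins (left out, the last holds). The fingers move at their own pace and stop on an object; "grip_force" is the grip in N (left out, the last holds). Time passes only in rows, so rows that do not move let the fingers close. It gives the time, the measured TCP pose, the force and the opening at its end, in the units of the state.
- robot.get_state(): the state, without advancing time (a new reading comes with each control period).
- robot.read_camera(name): name is "scene" or "top" or "wrist"; returns the picture (480x640x3 uint8, red, green, blue); there is no depth.
- robot.camera_info(name): a dict with "fx", "fy", "cx", "cy" (pixels), "R" (3x3) and "t" (3): a world point X has camera coordinates R X + t; the wrist camera has in their place "tool_from_camera" (4x4, takes a point from camera to tool coordinates, whose origin is the TCP and whose axes are the flange's). Camera axes: x right, y down, z forward; pixel columns grow to the right and rows downward; lengths in m; the calibration is good to about 2 mm. The wrist camera is an equidistant fisheye: a pixel r from the principal point sees the ray r / f radians off the axis. A picture is of the moment at which its call begins: read the wrist's pose just before it. camera_info takes no time and is no camera call.
- robot.finish_job(): hands the job in, once; it reports no verdict.
The state is a dict: "clock": time; "qpos": joint angles; "joint_vel": joint speeds; "effort": joint torques, N m; "tool_pos": TCP position; "ee_rot": TCP orientation; "contact_force": force on the tool from outside, world axes, zero at the start; "moment": the same for the moment, N m; "finger_gap": finger opening in m.
Only numpy, scipy, OpenCV 4.12 (cv2) and the standard library are available. Lean on these libraries where they do the work, as an engineer would, in place of code of your own. Each camera call takes 0.05 s, during which the arm holds its last target.

## Working session

There is one attempt and no reset: what is moved stays moved. The work goes in short steps, Python scripts to look and compute and a tool call to move; the robot and the scene stay as the last step left them, time stands still between calls to the robot, and variables do not carry over. Pictures are saved under pics/ and viewed, and the job is handed in when it is done.

Besides the shell and the picture viewer there is one more tool, called after "Emit:" as name(argument=value, ...) on one line, values as JSON. jog_arm: Moves the arm, as the interface text tells. Its arguments: {"type":"object","properties":{"offset":{"type":"array","items":{"type":"array","items":{"type":"number"}}},"turn":{"type":"array","items":{"type":"array","items":{"type":"number"}}},"hand":{"type":"number"},"grip_force":{"type":"number"}},"required":["offset","turn"]}

```bash
mkdir -p pics
python3 - <<'E'
from bench import robot
import cv2,numpy as np
s=robot.get_state(); print(s)
for n in ("scene","top"):
    im=robot.read_camera(n); cv2.imwrite(f"pics/{n}0.png",im[:,:,::-1]); np.save(f"{n}0.npy",im)
    print(n,robot.camera_info(n))
print(robot.camera_info("wrist"))
E
```

```text
{'clock': 0.0, 'qpos': array([ 1.19881111,  0.41187806, -0.01271502,  1.59701394,  0.00562702,
        1.13428382, -0.0821823 ]), 'joint_vel': array([-1.17216272e-03, -3.05561148e-04,  1.08472171e-03, -1.02143806e-03,
        4.87992568e-05,  1.44740736e-03, -2.04856845e-04]), 'effort': array([-5.84504596e-04, -5.87936997e+01,  6.41380046e-01, -2.91071498e+01,
       -5.38600178e-02,  1.84566312e-02,  1.30859830e-04]), 'tool_pos': array([ 0.18678089, -0.59596432,  0.24383497]), 'ee_rot': array([-7.51964959e-04,  9.88481919e-01,  1.51337034e-01, -1.82197261e-04]), 'contact_force': array([-0.67687294, -0.11112561, -0.20558274]), 'moment': array([-0.02088949, -0.00315272,  0.01496366]), 'finger_gap': 0.08800321794347536}
scene {'fx': 567.6570126307173, 'fy': 567.6570126307173, 'cx': 326.3818057041012, 'cy': 237.45368434433186, 'R': array([[-0.86304635, -0.50469166,  0.02091209],
       [-0.30219721,  0.48271195, -0.82198906],
       [ 0.40475651, -0.71573424, -0.5691192 ]]), 't': array([0.4193549 , 0.22142728, 0.82802237])}
top {'fx': 433.70153646355965, 'fy': 433.70153646355965, 'cx': 318.97116588950183, 'cy': 238.77691425178222, 'R': array([[ 0.02357247, -0.9995989 ,  0.01569672],
       [-0.99063275, -0.02546771, -0.13415719],
       [ 0.13450314, -0.01238727, -0.99083574]]), 't': array([-0.02168495,  0.49400834,  0.93882653])}
{'fx': 371.64829954431775, 'fy': 371.64829954431775, 'cx': 317.9866626853127, 'cy': 250.63991030842752, 'tool_from_camera': array([[-9.51812440e-06, -9.63650284e-01, -2.67166857e-01,
         7.37863967e-02],
       [ 9.99999456e-01, -2.87840882e-04,  1.00259378e-03,
         1.36468648e-03],
       [-1.04305132e-03, -2.67166702e-01,  9.63649763e-01,
        -1.40956269e-01],
       [ 0.00000000e+00,  0.00000000e+00,  0.00000000e+00,
         1.00000000e+00]])}
```

View pics/scene0.png

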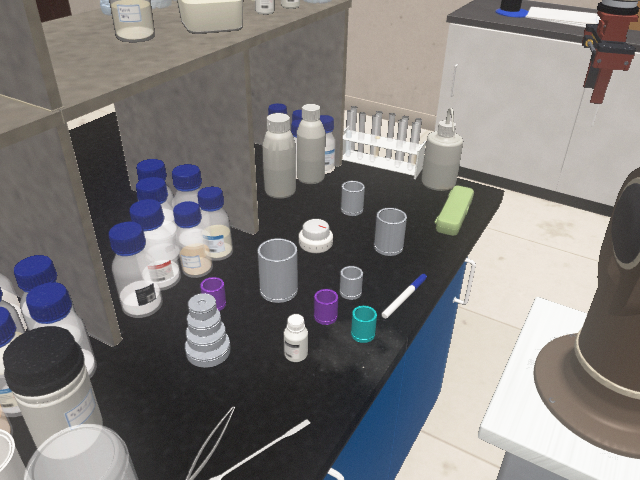

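View pics/top0.png

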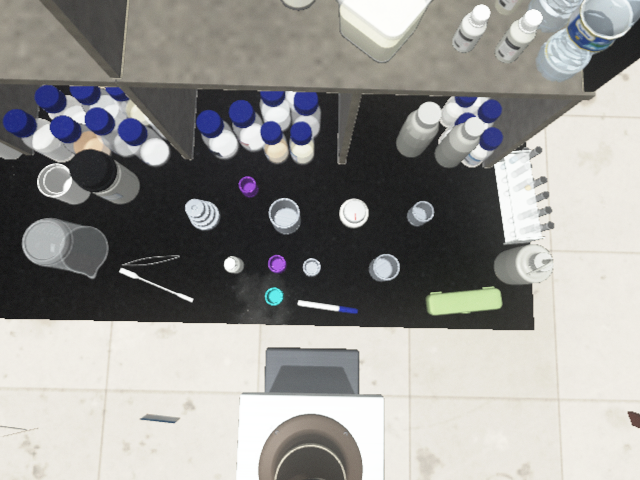

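Run:
```python
import cv2,numpy as np
t=cv2.imread("pics/top0.png"); s=cv2.imread("pics/scene0.png")
cv2.imwrite("pics/c1.png",cv2.resize(t[160:310,170:450],None,fx=2.8,fy=2.8,interpolation=cv2.INTER_CUBIC))
cv2.imwrite("pics/c2.png",cv2.resize(s[170:370,170:430],None,fx=3,fy=3,interpolation=cv2.INTER_CUBIC))
```

```text
(no output)
```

View pics/c1.png

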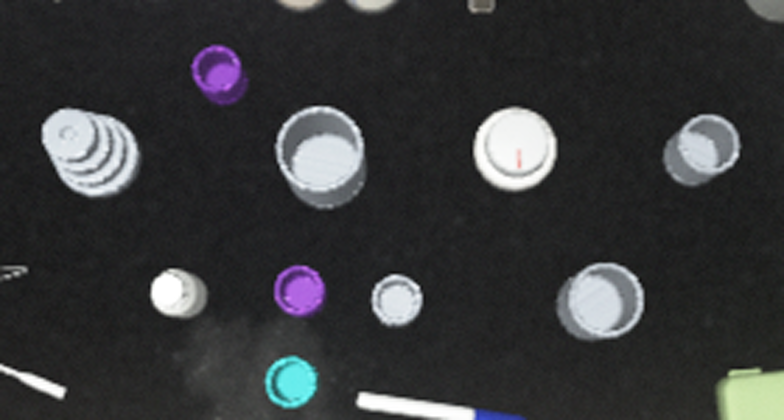

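View pics/c2.png

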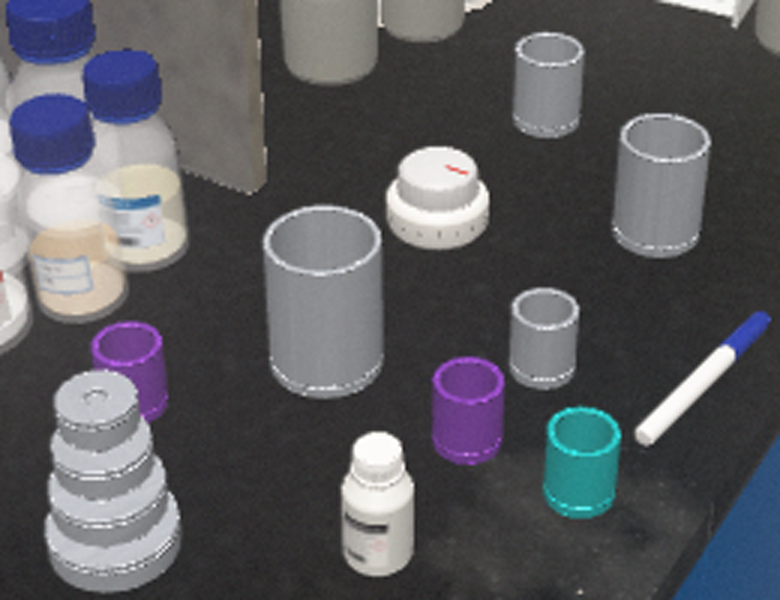

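```bash
cat > h.py <<'E'
import numpy as np,cv2
from bench import robot
from scipy.spatial.transform import Rotation as Ro
def ray(name,u,v,st=None):
    c=robot.camera_info(name)
    x=(u-c['cx'])/c['fx'];y=(v-c['cy'])/c['fy']
    if name!='wrist':
        d=c['R'].T@np.array([x,y,1.]);o=-c['R'].T@c['t'];return o,d
    r=np.hypot(x,y);d=np.array([np.sin(r)*x/max(r,1e-9),np.sin(r)*y/max(r,1e-9),np.cos(r)])
    T=c['tool_from_camera'];st=st or robot.get_state()
    w,a,b,e=st['ee_rot'];R=Ro.from_quat([a,b,e,w]).as_matrix()
    return st['tool_pos']+R@T[:3,3],R@(T[:3,:3]@d)
def plane(name,u,v,z,st=None):
    o,d=ray(name,u,v,st);return o+d*(z-o[2])/d[2]
def proj(name,P,st=None):
    c=robot.camera_info(name);P=np.atleast_2d(P)
    if name!='wrist':
        q=P@c['R'].T+c['t'];return np.c_[c['fx']*q[:,0]/q[:,2]+c['cx'],c['fy']*q[:,1]/q[:,2]+c['cy']]
    T=c['tool_from_camera'];st=st or robot.get_state();w,a,b,e=st['ee_rot'];R=Ro.from_quat([a,b,e,w]).as_matrix()
    q=((P-st['tool_pos'])@R-T[:3,3])@T[:3,:3]
    rr=np.hypot(q[:,0],q[:,1]);th=np.arctan2(rr,q[:,2])
    return np.c_[c['fx']*th*q[:,0]/rr+c['cx'],c['fy']*th*q[:,1]/rr+c['cy']]
def yaw(st=None):
    st=st or robot.get_state();w,a,b,e=st['ee_rot'];R=Ro.from_quat([a,b,e,w]).as_matrix()
    return np.degrees(np.arctan2(R[1,0],R[0,0])),R
def shot(name,tag):
    st=robot.get_state();im=robot.read_camera(name)[:,:,::-1].copy()
    cv2.imwrite(f"pics/{tag}.png",im);import pickle;pickle.dump(st,open(f"{tag}.pkl","wb"));return st,im
E
python3 - <<'E'
from h import *
np.set_printoptions(precision=3,suppress=True)
def c1(x,y): return 170+x/2.8-.5,160+y/2.8-.5
def c2(x,y): return 170+x/3-.5,170+y/3-.5
L=dict(j66=((320,149),.09,(323,240)),j57=((604,299),.075,(664,137)),j48=((708,146),.06,(549,50)),j39=((398,299),.046,(545,309)),
 timer=((517,145),.047,(438,165)),vial=((170,293),.075,(379,448)),top39=((70,134),.111,(96,396)),pur1=((217,70),.046,(128,343)),pur2=((300,290),.046,(468,380)),turq=((291,382),.046,(583,430)))
for k,(a,z,b) in L.items():
    print(k,plane('top',*c1(*a),z)[:2],plane('scene',*c2(*b),z)[:2])
for p in [(132,135),(155,152),(300,145),(345,160),(218,90),(301,135)]: print(p,plane('top',*p,0.0)[:2],plane('top',*p,0.12)[:2],plane('top',*p,0.4)[:2])
E
```

```text
j66 [0.541 0.067] [0.54  0.074]
j57 [ 0.433 -0.152] [ 0.433 -0.146]
j48 [ 0.557 -0.236] [ 0.558 -0.229]
j39 [0.431 0.005] [0.431 0.013]
timer [ 0.556 -0.086] [ 0.558 -0.081]
vial [0.43  0.178] [0.431 0.185]
top39 [0.543 0.251] [0.542 0.257]
pur1 [0.611 0.155] [0.611 0.16 ]
pur2 [0.437 0.082] [0.437 0.089]
turq [0.365 0.087] [0.366 0.092]
(132, 135) [0.737 0.441] [0.692 0.388] [0.587 0.265]
(155, 152) [0.696 0.383] [0.656 0.338] [0.563 0.231]
(300, 145) [0.724 0.041] [0.68  0.036] [0.579 0.025]
(345, 160) [ 0.69  -0.067] [ 0.65  -0.059] [ 0.559 -0.039]
(218, 90) [0.856 0.243] [0.797 0.214] [0.659 0.147]
(301, 135) [0.749 0.039] [0.702 0.035] [0.594 0.024]
```

Run:
```python
from h import *
np.set_printoptions(precision=3,suppress=True)
o,d1=ray('top',200,84);_,d2=ray('top',500,92);n=np.cross(d1,d2)
for p in [(75,105),(150,75),(250,40),(330,8)]:
    a,d=ray('scene',*p); print(a+d*(n@(o-a))/(n@d))
for p in [(193,158),(343,163),(152,165),(130,150)]: print(plane('top',*p,0)[:2])
st=robot.get_state(); print(yaw()[0])
```

```text
[0.676 0.287 0.382]
[0.675 0.164 0.384]
[ 0.68  -0.066  0.377]
[ 0.68  -0.33   0.378]
[0.684 0.293]
[ 0.682 -0.063]
[0.664 0.388]
[0.7   0.443]
17.4058218405144
```

Emit:
jog_arm(offset=[[14,37,0],[14,37,0],[14,37,0],[14,37,0],[14,37,0],[14,37,0],[14,37,0],[14,37,0],[15,37,0],[15,37,0],[15,37,0],[15,37,0],[15,37,0],[15,37,0],[15,37,0],[15,37,0],[15,37,0],[15,37,0],[15,37,0],[15,37,0]], turn=[[0,0,0],[0,0,-4.35],[0,0,-4.35],[0,0,-4.35],[0,0,-4.35],[0,0,0],[0,0,0],[0,0,0],[0,0,0],[0,0,0],[0,0,0],[0,0,0],[0,0,0],[0,0,0],[0,0,0],[0,0,0],[0,0,0],[0,0,0],[0,0,0],[0,0,0]], hand=60, grip_force=40)

```text
clock: 2.6
tool_pos: [0.4804, 0.1673, 0.2392]
ee_rot: [-0.002, 1.0, -0.009, -0.002]
contact_force: [-0.2, -1.0, 0.1]
finger_gap: 0.06
```

Run:
```python
from h import *
st,im=shot('wrist','w1'); print(st['clock'],st['tool_pos'],yaw(st),st['qpos'])
```

```text
2.6 [0.48038884 0.16725264 0.23916397] (np.float64(-0.9836957906683441), array([[ 0.99984051, -0.01718614, -0.00485757],
       [-0.01716768, -0.99984534,  0.00381645],
       [-0.00492241, -0.00373244, -0.99998092]])) [ 0.09079602  0.28270911 -0.6221241   1.8467673   0.17964661  1.07224123
 -2.18724867]
```

View pics/w1.png

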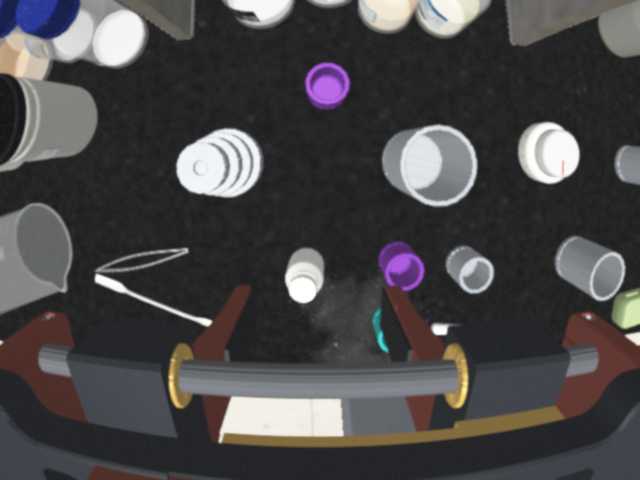

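Emit:
jog_arm(offset=[[-5,42,0],[-5,42,0],[0,0,0],[0,0,0]], turn=[[0.2,-0.25,1],[0,0,0],[0,0,0],[0,0,0]])

```text
clock: 3.15
tool_pos: [0.4705, 0.2587, 0.2376]
ee_rot: [-0.005, 1.0, 0.003, -0.001]
contact_force: [0.4, 0.5, -0.0]
finger_gap: 0.0598
```

Run:
```python
from h import *
st,im=shot('wrist','w2'); print(st['clock'],st['tool_pos'],yaw(st),st['qpos'])
cv2.imwrite('pics/w2c.png',cv2.resize(im[60:260,180:440],None,fx=3,fy=3,interpolation=cv2.INTER_CUBIC))
```

```text
3.15 [0.47051161 0.25867828 0.23763512] (np.float64(0.33429901165971726), array([[ 0.99997974,  0.00580709, -0.00260907],
       [ 0.00583457, -0.99992625,  0.01065158],
       [-0.00254702, -0.01066658, -0.99993987]])) [-0.06496727  0.33872316 -0.65266925  1.78837455  0.21893531  1.08549227
 -2.35708279]
```

View pics/w2c.png

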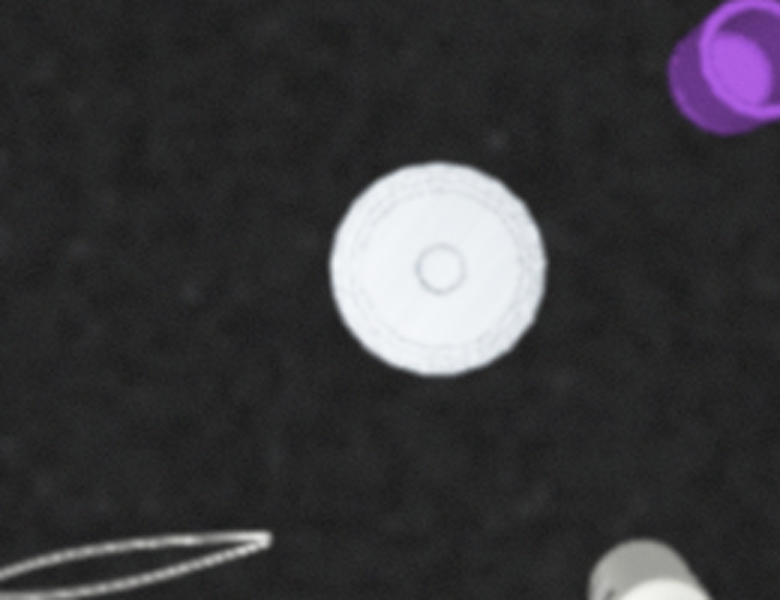

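```bash
cat >> h.py <<'E'
def circfit(P,r=None):
    from scipy.optimize import least_squares
    c0=P.mean(0)
    if r is None:
        f=lambda q:np.hypot(P[:,0]-q[0],P[:,1]-q[1])-q[2]; x0=[*c0,.02]
    else:
        f=lambda q:np.hypot(P[:,0]-q[0],P[:,1]-q[1])-r; x0=c0
    s=least_squares(f,x0,loss='soft_l1',f_scale=.0007); return s.x,np.sqrt(np.mean(s.fun**2))
def blob(mask,u,v):
    n,l,s,c=cv2.connectedComponentsWithStats(mask.astype(np.uint8))
    m=(l==l[int(v),int(u)]).astype(np.uint8)
    cs,_=cv2.findContours(m,cv2.RETR_EXTERNAL,cv2.CHAIN_APPROX_NONE);return max(cs,key=len)[:,0,:].astype(float)
def conpts(name,con,z,st): return np.array([plane(name,*p,z,st)[:2] for p in con])
E
python3 - <<'E'
from h import *
np.set_printoptions(precision=4,suppress=True)
import pickle
st=pickle.load(open('w2.pkl','rb'));im=cv2.imread('pics/w2.png')
print(plane('wrist',326.5,148.8,.109,st))
g=im.min(2)
con=blob(g>110,326,149)
P=conpts('wrist',con,.111,st); print(len(P),circfit(P))
for z in (.111,.084,.057,.030): 
    print(z,circfit(conpts('wrist',con,z,st)))
E
```

```text
[0.5454 0.2531 0.109 ]
201 (array([0.5451, 0.2538, 0.0253]), np.float64(0.00020371345438230986))
0.111 (array([0.5451, 0.2538, 0.0253]), np.float64(0.00020371345438230986))
0.084 (array([0.5452, 0.2535, 0.0279]), np.float64(0.00022428411880750964))
0.057 (array([0.5452, 0.2532, 0.0304]), np.float64(0.00024485511776300165))
0.03 (array([0.5452, 0.2529, 0.033 ]), np.float64(0.000265426503248915))
```

Emit:
jog_arm(offset=[[25,-2,-10],[25,-2,-10],[25,-2,-15],[0,0,-20],[0,0,-15],[0,0,0]], turn=[[-0.3,-0.1,-0.3],[-0.3,-0.05,0],[0,0,0],[0,0,0],[0,0,0],[0,0,0]])

```text
clock: 3.95
tool_pos: [0.5503, 0.2428, 0.166]
ee_rot: [0.002, 1.0, -0.005, 0.001]
contact_force: [1.4, 0.0, 0.3]
finger_gap: 0.0598
```

```bash
cat > s.py <<'E'
from h import *
np.set_printoptions(precision=4,suppress=True)
st=robot.get_state();y,R=yaw(st);print(st['clock'],st['tool_pos'],'yaw %.2f'%y,'z',R[:,2],'q',st['qpos'],'F',st['contact_force'],'M',st['moment'],'gap',st['finger_gap'])
E
python3 s.py
```

```text
3.95 [0.5503 0.2428 0.166 ] yaw -0.63 z [ 0.0022 -0.0042 -1.    ] q [-0.0795  0.5153 -0.5787  1.7117  0.329   1.0128 -2.3572] F [1.4397 0.0285 0.2566] M [ 0.0464  0.0204 -0.0228] gap 0.059847155666665056
```

Emit:
jog_arm(offset=[[-5,10,0],[0,0,0],[0,0,-12],[0,0,0]], turn=[[0.2,0.1,0.6],[0,0,0],[0,0,0],[0,0,0]])

```text
clock: 4.45
tool_pos: [0.5452, 0.2542, 0.1555]
ee_rot: [-0.0, 1.0, 0.001, 0.002]
contact_force: [0.5, 0.4, -0.5]
finger_gap: 0.0603
```

```bash
python3 s.py
```

```text
4.45 [0.5452 0.2542 0.1555] yaw 0.06 z [ 0.0033  0.0006 -1.    ] q [-0.0972  0.5266 -0.5801  1.7236  0.3376  0.9892 -2.3721] F [ 0.4684  0.4499 -0.5035] M [ 0.081   0.0164 -0.0191] gap 0.0602560925835544
```

Emit:
jog_arm(offset=[[0,-1,-13],[0,0,-13],[0,0,-11],[0,0,0],[0,0,0]], turn=[[0,0.1,0],[0,0,0],[0,0,0],[0,0,0],[0,0,0]])

```text
clock: 5.08
tool_pos: [0.5449, 0.2527, 0.115]
ee_rot: [-0.0, 1.0, 0.0, 0.0]
contact_force: [-0.0, 0.0, 0.2]
finger_gap: 0.06
```

```bash
python3 s.py; python3 -c "
from h import *
shot('wrist','w3')"
```

```text
5.075 [0.5449 0.2527 0.115 ] yaw 0.04 z [ 0.  0. -1.] q [-0.1111  0.5737 -0.5596  1.7563  0.371   0.9185 -2.3974] F [-0.0195  0.0338  0.152 ] M [0.0355 0.0043 0.0347] gap 0.06003109987150383
```

View pics/w3.png

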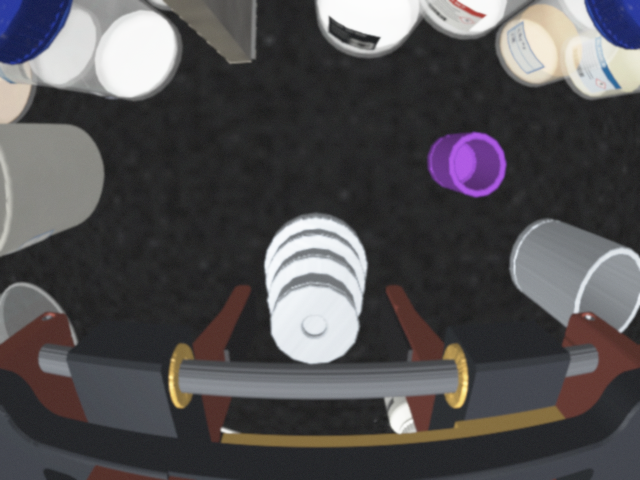

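Run:
```python
from h import *
import pickle
np.set_printoptions(precision=4,suppress=True)
st=pickle.load(open('w3.pkl','rb'));im=cv2.imread('pics/w3.png')
print(plane('wrist',314.5,324.5,.109,st),proj('wrist',[st['tool_pos']+[0,0,-.003],[.545,.253,.109]],st))
g=im.min(2).astype(int)
for r in (315,325,335): print(r,[(x,g[r,x]) for x in range(220,420) if abs(g[r,x]-g[r,x-1])>40])
cv2.imwrite('pics/w3c.png',cv2.resize(im[260:380,220:420],None,fx=4,fy=4,interpolation=cv2.INTER_CUBIC))
```

```text
[0.5446 0.253  0.109 ] [[315.0963 327.043 ]
 [314.4262 323.724 ]]
315 [(270, np.int64(107)), (271, np.int64(160)), (272, np.int64(202)), (359, np.int64(106)), (360, np.int64(64))]
325 [(270, np.int64(104)), (271, np.int64(167)), (272, np.int64(214)), (359, np.int64(112)), (360, np.int64(65))]
335 [(271, np.int64(107)), (272, np.int64(163)), (273, np.int64(214)), (356, np.int64(152)), (357, np.int64(99)), (358, np.int64(54))]
```

View pics/w3c.png

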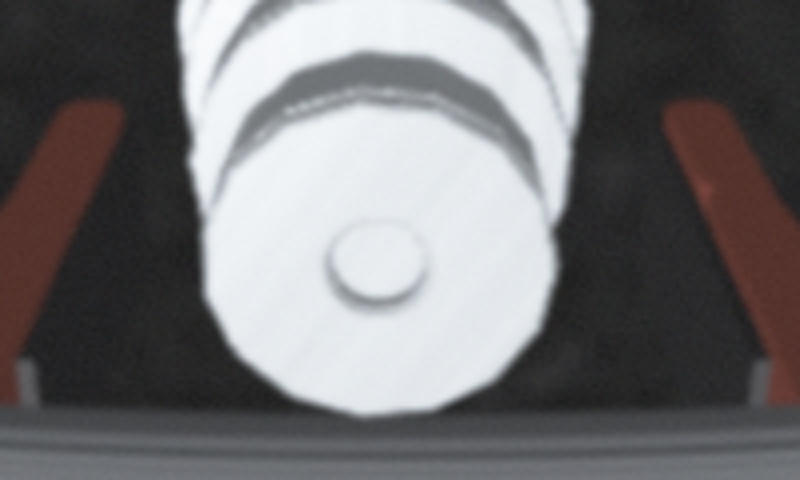

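Emit:
jog_arm(offset=[[0,1.5,3],[0,0,0]], turn=[[0,0,0],[0,0,0]])

```text
clock: 5.38
tool_pos: [0.5452, 0.2546, 0.119]
ee_rot: [-0.0, 1.0, 0.0, 0.001]
contact_force: [0.3, 1.4, 0.2]
finger_gap: 0.0598
```

Emit:
jog_arm(offset=[[0,0,0],[0,0,0],[0,0,0],[0,0,0]], turn=[[0,0,0],[0,0,0],[0,0,0],[0,0,0]], hand=30, grip_force=30)

```text
clock: 5.88
tool_pos: [0.5455, 0.2546, 0.1195]
ee_rot: [-0.0, 1.0, 0.0, 0.001]
contact_force: [0.4, 0.2, -0.4]
finger_gap: 0.0383
```

```bash
python3 s.py
```

```text
5.875 [0.5455 0.2546 0.1195] yaw 0.04 z [ 0.0021  0.0007 -1.    ] q [-0.1123  0.5691 -0.5616  1.7514  0.3683  0.9254 -2.3972] F [ 0.3536  0.2441 -0.4408] M [ 0.05   -0.0033  0.0181] gap 0.038318465794564174
```

Emit:
jog_arm(offset=[[0,0,5],[0,0,10],[0,0,20],[0,0,25],[0,0,20],[0,0,0]], turn=[[0,0,0],[0,0,0],[0,0,0],[0,0,0],[0,0,0],[0,0,0]])

```text
clock: 6.62
tool_pos: [0.545, 0.2546, 0.2041]
ee_rot: [-0.0, 1.0, 0.001, 0.001]
contact_force: [0.5, -0.4, -0.5]
finger_gap: 0.0385
```

```bash
python3 s.py; python3 -c "
from h import *
shot('wrist','w4')"
```

```text
6.625 [0.545  0.2546 0.2041] yaw 0.06 z [ 0.0021  0.0009 -1.    ] q [-0.0806  0.4772 -0.6012  1.6742  0.2993  1.0812 -2.3411] F [ 0.468  -0.3611 -0.4567] M [0.0142 0.014  0.0046] gap 0.03849487667474468
```

View pics/w4.png

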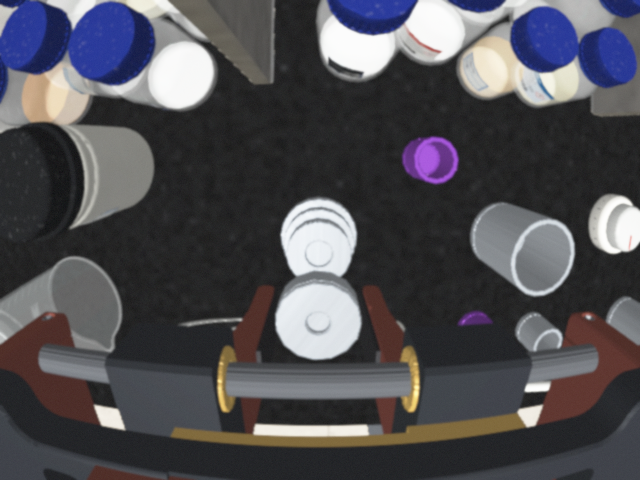

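Emit:
jog_arm(offset=[[-12,-20,0],[-20,-34,0],[-24,-38,0],[-24,-38,0],[-24,-38,0],[-22,-38,0],[-15,-22,0],[-8,-12,0],[0,0,0],[0,0,0]], turn=[[0,0,0],[0,0,0],[0,0,0],[0,0,0],[0,0,0],[0,0,0],[0,0,0],[0,0,0],[0,0,0],[0,0,0]])

```text
clock: 7.92
tool_pos: [0.385, 0.0062, 0.1948]
ee_rot: [0.0, 1.0, -0.0, -0.006]
contact_force: [0.9, -0.5, -1.4]
finger_gap: 0.038
```

```bash
python3 s.py; python3 -c "
from h import *
shot('wrist','w5')"
```

```text
7.925 [0.385  0.0062 0.1948] yaw -0.03 z [-0.0114 -0.0009 -0.9999] q [ 0.4253  0.1063 -0.5949  2.1557  0.0741  0.9105 -1.7844] F [ 0.9435 -0.4678 -1.3565] M [ 0.0133 -0.0998 -0.0143] gap 0.03801240776484215
```

View pics/w5.png

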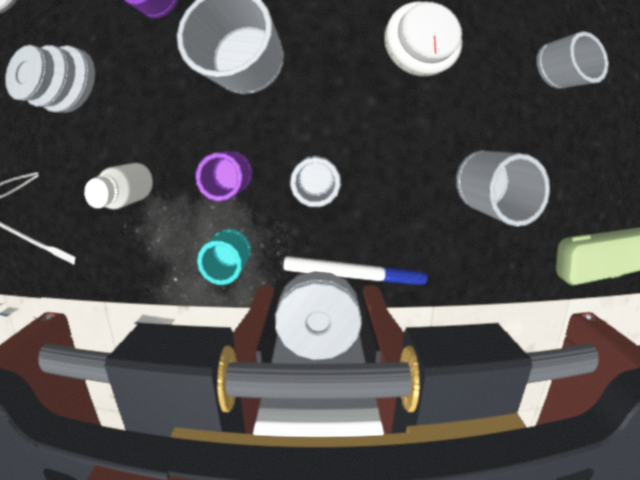

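```bash
python3 - <<'E'
s=open('h.py').read()
s=s.replace("T=c['tool_from_camera'];","T=c['tool_from_camera'].copy();T[1,3]-=TY;").replace("from bench import robot","from bench import robot\nTY=.0014",1)
s+='''
def rim(im,st,u,v,z,r,thr=75,half=0.2):
    g=im.min(2); con=blob(g>thr,u,v); P=conpts('wrist',con,z,st)
    o,_=ray('wrist',318,250,st); n=P.mean(0)-o[:2]; off=np.linalg.norm(n)
    c=P.mean(0)
    for k in range(6):
        m=(P-c)@n/off/r>half if off>r*0.7 else np.ones(len(P),bool)
        c,e=circfit(P[m],r)
    cf,_=circfit(P[m]); return c,e,cf,m.sum(),off
'''
open('h.py','w').write(s)
E
python3 - <<'E'
from h import *
import pickle
np.set_printoptions(precision=4,suppress=True)
for tag,pts in dict(w5=[(316,200,.046,.0195,'39'),(458,185,.075,.0285,'57'),(540,65,.06,.024,'48'),(270,75,.09,.033,'66')],w4=[(480,235,.09,.033,'66')],w1=[(470,165,.09,.033,'66'),(450,260,.046,.0195,'39'),(560,260,.075,.0285,'57')]).items():
    st=pickle.load(open(tag+'.pkl','rb'));im=cv2.imread(f'pics/{tag}.png')
    for u,v,z,r,n in pts:
        g=im.min(2)[v-3:v+4,u-3:u+4]; 
        try: print(tag,n,rim(im,st,u,v,z,r))
        except Exception as e: print(tag,n,e,g.min(),g.max())
st=pickle.load(open('w5.pkl','rb'));print('lid',plane('wrist',318,321,.195-.0175+.008,st))
st=pickle.load(open('w4.pkl','rb'));print('lid',plane('wrist',318,321,.2041-.0175+.008,st))
E
```

```text
w5 39 (array([0.4323, 0.0085]), np.float64(0.0002770802336980398), array([0.4327, 0.0085, 0.0198]), np.int64(61), np.float64(0.028081297299293772))
w5 57 (array([ 0.4345, -0.1519]), np.float64(0.0003386463111361195), array([ 0.4346, -0.1515,  0.0288]), np.int64(81), np.float64(0.1459143290672404))
w5 48 (array([ 0.5612, -0.2363]), np.float64(0.00036213184652519333), array([ 0.561 , -0.236 ,  0.0243]), np.int64(56), np.float64(0.2414513214304005))
w5 66 (array([0.5365, 0.0714]), np.float64(0.0025013609232743235), array([0.542 , 0.0754, 0.028 ]), np.int64(121), np.float64(0.09380397108029612))
w4 66 (array([0.5424, 0.0688]), np.float64(0.0003186263089173344), array([0.5425, 0.0691, 0.0333]), np.int64(87), np.float64(0.17889024720610558))
w1 66 (array([0.5427, 0.069 ]), np.float64(0.0003102606890819025), array([0.5427, 0.0695, 0.0335]), np.int64(96), np.float64(0.0904823075312877))
w1 39 (array([0.4323, 0.0075]), np.float64(0.000355854333967749), array([0.4324, 0.0076, 0.0197]), np.int64(44), np.float64(0.18979717273895041))
w1 57 (array([ 0.434 , -0.1531]), np.float64(0.0004963176337703793), array([ 0.434 , -0.153 ,  0.0285]), np.int64(53), np.float64(0.30932271377363085))
lid [0.3847 0.0064 0.1855]
lid [0.5448 0.2548 0.1946]
```

Emit:
jog_arm(offset=[[20,1,-10],[20,1,-20],[5,0,-20],[0,0,-15],[0,0,-8],[0,0,0]], turn=[[0,-0.3,0],[0,-0.3,0],[0,0,0],[0,0,0],[0,0,0],[0,0,0]])

```text
clock: 8.72
tool_pos: [0.433, 0.0126, 0.1189]
ee_rot: [-0.001, 1.0, 0.003, -0.0]
contact_force: [0.1, 0.2, -1.2]
finger_gap: 0.038
```

```bash
python3 s.py
```

```text
8.725 [0.433  0.0126 0.1189] yaw 0.31 z [-0.0002  0.0014 -1.    ] q [ 0.3394  0.3109 -0.558   2.1461  0.2395  0.7438 -1.9398] F [ 0.0726  0.191  -1.1563] M [0.0124 0.0106 0.0222] gap 0.038047023777082495
```

Correct y by -4 mm, then lower to just above the mouth.

Emit:
jog_arm(offset=[[-0.5,-4.3,-4],[0,0,0],[0,0,-8],[0,0,0]], turn=[[0,0,-0.3],[0,0,0],[0,0,0],[0,0,0]])

```text
clock: 9.22
tool_pos: [0.4331, 0.0076, 0.1076]
ee_rot: [-0.0, 1.0, -0.001, 0.001]
contact_force: [-0.7, 0.7, -1.0]
finger_gap: 0.0384
```

```bash
python3 s.py; python3 -c "
from h import *
shot('wrist','w6');shot('scene','s6')"
```

```text
9.225 [0.4331 0.0076 0.1076] yaw -0.06 z [ 0.0026  0.0006 -1.    ] q [ 0.3371  0.3283 -0.5456  2.1582  0.2583  0.7139 -1.9528] F [-0.7424  0.7445 -1.0223] M [0.0024 0.0174 0.0164] gap 0.03844654751130974
```

View pics/w6.png

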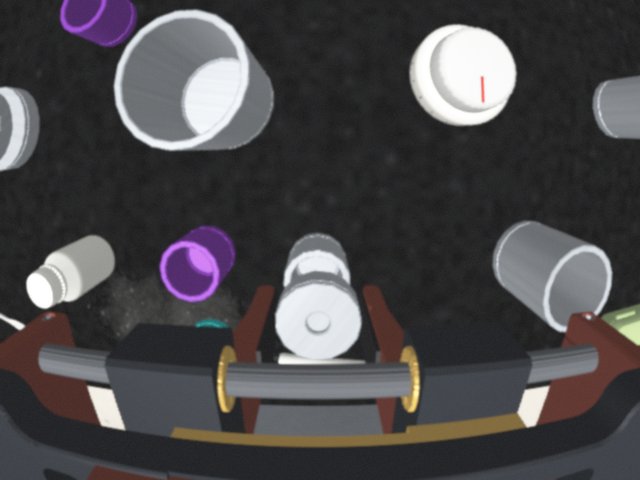

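Emit:
jog_arm(offset=[[-0.6,0.7,-8],[0,0,-8],[0,0,-7],[0,0,-5],[0,0,0],[0,0,0]], turn=[[0,0.1,0],[0,0,0],[0,0,0],[0,0,0],[0,0,0],[0,0,0]])

```text
clock: 10.07
tool_pos: [0.4327, 0.0087, 0.0778]
ee_rot: [-0.0, 1.0, -0.0, 0.0]
contact_force: [-0.6, 0.3, -1.0]
finger_gap: 0.038
```

```bash
python3 s.py
```

```text
10.075 [0.4327 0.0087 0.0778] yaw -0.03 z [ 0.0008  0.0009 -1.    ] q [ 0.3042  0.3818 -0.5173  2.1814  0.3095  0.6467 -2.0026] F [-0.5906  0.254  -1.0036] M [0.0026 0.033  0.0024] gap 0.03803483086296927
```

Emit:
jog_arm(offset=[[0,0,-1.5],[0,0,-1.5],[0,0,-1],[0,0,0]], turn=[[0,0,0],[0,0,0],[0,0,0],[0,0,0]])

```text
clock: 10.58
tool_pos: [0.4331, 0.0086, 0.0739]
ee_rot: [-0.0, 1.0, -0.0, 0.001]
contact_force: [-0.6, 0.7, -1.3]
finger_gap: 0.0382
```

Emit:
jog_arm(offset=[[0,0,-1],[0,0,0]], turn=[[0,0,0],[0,0,0]])

```text
clock: 10.82
tool_pos: [0.4331, 0.0086, 0.0729]
ee_rot: [-0.0, 1.0, -0.0, 0.001]
contact_force: [0.5, 0.6, -1.7]
finger_gap: 0.0381
```

Emit:
jog_arm(offset=[[0,0,-0.7],[0,0,0]], turn=[[0,0,0],[0,0,0]])

```text
clock: 11.08
tool_pos: [0.4333, 0.0087, 0.0724]
ee_rot: [-0.0, 1.0, -0.0, 0.001]
contact_force: [-0.5, 0.8, 0.8]
finger_gap: 0.0385
```

Emit:
jog_arm(offset=[[0,0,-0.7],[0,0,0]], turn=[[0,0,0],[0,0,0]])

```text
clock: 11.32
tool_pos: [0.4336, 0.0087, 0.0725]
ee_rot: [-0.0, 1.0, -0.0, 0.002]
contact_force: [0.0, 0.3, -0.8]
finger_gap: 0.0387
```

Emit:
jog_arm(offset=[[0,0,-1],[0,0,-0.8]], turn=[[0,0,0],[0,0,0]])

```text
clock: 11.58
tool_pos: [0.434, 0.0089, 0.0723]
ee_rot: [0.001, 1.0, -0.0, 0.002]
contact_force: [-5.3, 0.7, 19.0]
finger_gap: 0.0379
```

```bash
python3 s.py; python3 -c "
from h import *
st,im=shot('scene','s7')
cv2.imwrite('pics/s7c.png',cv2.resize(im[230:370,270:430],None,fx=4,fy=4,interpolation=cv2.INTER_CUBIC))"
```

```text
11.575 [0.434  0.0089 0.0723] yaw -0.04 z [ 0.0041 -0.001  -1.    ] q [ 0.2943  0.3917 -0.5088  2.185   0.3234  0.6317 -2.0167] F [-5.2712  0.6881 18.9709] M [0.0143 1.374  0.0195] gap 0.03791898515350384
```

View pics/s7c.png

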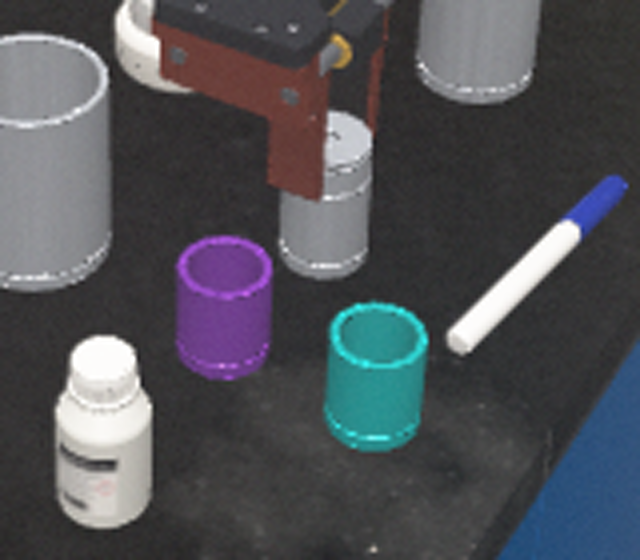

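Emit:
jog_arm(offset=[[-0.6,0,0.6],[0,0,0]], turn=[[0,0,0],[0,0,0]])

```text
clock: 11.88
tool_pos: [0.4334, 0.0088, 0.0729]
ee_rot: [0.001, 1.0, -0.0, 0.002]
contact_force: [0.9, 0.2, -1.2]
finger_gap: 0.038
```

Emit:
jog_arm(offset=[[0,0,0],[0,0,0],[0,0,0]], turn=[[0,0,0],[0,0,0],[0,0,0]], hand=55)

```text
clock: 12.25
tool_pos: [0.4335, 0.0088, 0.0726]
ee_rot: [0.0, 1.0, -0.0, 0.002]
contact_force: [-0.0, -0.1, -0.3]
finger_gap: 0.0551
```

```bash
python3 s.py; python3 -c "
from h import *
st,im=shot('wrist','w8')"
```

```text
12.25 [0.4335 0.0088 0.0726] yaw -0.04 z [ 0.0042 -0.0008 -1.    ] q [ 0.295   0.3903 -0.5094  2.1861  0.3224  0.6317 -2.0159] F [-0.011  -0.0986 -0.2617] M [ 0.0257  0.0181 -0.0101] gap 0.05512433356002314
```

View pics/w8.png

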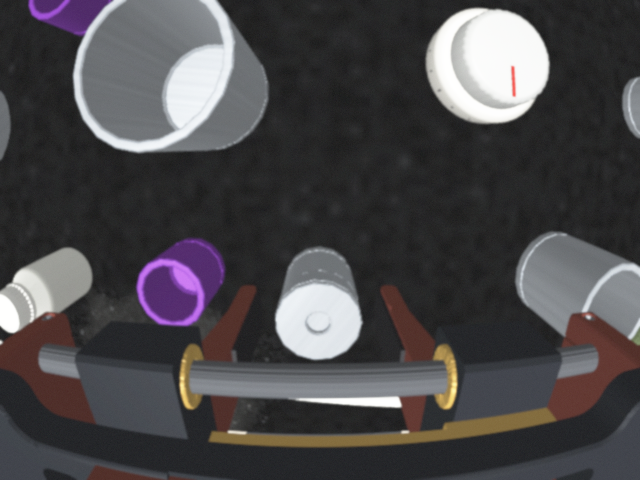

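Emit:
jog_arm(offset=[[0,0,15],[0,0,30],[0,0,40],[6,14,35],[12,26,5],[16,36,0],[18,40,0],[18,40,0],[16,36,0],[14,28,0],[8,16,0],[4,8,0],[0,0,0]], turn=[[0,0.2,0],[0,0,0],[0,0,0],[0,0,0],[0,0,0],[0,0,0],[0,0,0],[0,0,0],[0,0,0],[0,0,0],[0,0,0],[0,0,0],[0,0,0]])

```text
clock: 13.92
tool_pos: [0.5469, 0.2582, 0.2008]
ee_rot: [0.001, 1.0, -0.003, -0.001]
contact_force: [0.1, -0.0, -0.7]
finger_gap: 0.0549
```

```bash
python3 s.py
```

```text
13.925 [0.5469 0.2582 0.2008] yaw -0.35 z [-0.0013 -0.0025 -1.    ] q [-0.0773  0.4923 -0.6172  1.665   0.3154  1.088  -2.3642] F [ 0.0698 -0.0445 -0.6532] M [-0.0125  0.016  -0.0126] gap 0.05485885838235472
```

Emit:
jog_arm(offset=[[-2,-3.7,-10],[0,0,-20],[0,0,-20],[0,0,-15],[0,0,0],[0,0,0]], turn=[[0.15,-0.1,0.35],[0,0,0],[0,0,0],[0,0,0],[0,0,0],[0,0,0]], hand=70)

```text
clock: 14.68
tool_pos: [0.5442, 0.2471, 0.133]
ee_rot: [0.002, 1.0, -0.002, 0.001]
contact_force: [-0.6, -0.4, 0.5]
finger_gap: 0.07
```

```bash
python3 s.py; python3 -c "
from h import *
st,im=shot('wrist','w9')"
```

```text
14.675 [0.5442 0.2471 0.133 ] yaw -0.28 z [ 0.001  -0.0033 -1.    ] q [-0.0836  0.5525 -0.5879  1.7486  0.3692  0.9533 -2.3962] F [-0.6176 -0.3635  0.4585] M [ 0.0619  0.0286 -0.044 ] gap 0.07002491192436323
```

View pics/w9.png

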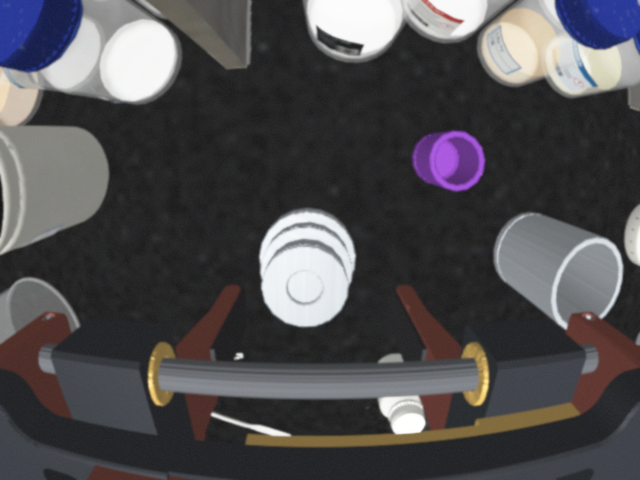

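```bash
python3 -c "
from h import *
import pickle
st=pickle.load(open('w9.pkl','rb'));print(plane('wrist',305,286.5,.084,st))"
```

```text
[0.54549373 0.25415905 0.084     ]
```

Emit:
jog_arm(offset=[[1,7,0],[0,0,0],[0,0,-10],[0,0,-10],[0,0,-10],[0,0,-6],[0,0,0]], turn=[[0.2,0,0.28],[0,0,0],[0,0,0],[0,0,0],[0,0,0],[0,0,0],[0,0,0]])

```text
clock: 15.6
tool_pos: [0.5453, 0.255, 0.095]
ee_rot: [-0.0, 1.0, 0.0, 0.001]
contact_force: [0.2, -0.1, -0.0]
finger_gap: 0.0696
```

```bash
python3 s.py
```

```text
15.6 [0.5453 0.255  0.095 ] yaw 0.04 z [ 0.0019  0.0008 -1.    ] q [-0.1106  0.6039 -0.5669  1.7676  0.405   0.8865 -2.4274] F [ 0.1551 -0.0631 -0.0063] M [0.0171 0.0694 0.0333] gap 0.06958829776535946
```

Emit:
jog_arm(offset=[[0.2,-0.6,-2.3],[0,0,0]], turn=[[0,0.1,0],[0,0,0]])

```text
clock: 15.85
tool_pos: [0.5457, 0.2544, 0.0928]
ee_rot: [-0.001, 1.0, 0.0, 0.0]
contact_force: [0.5, 0.0, 0.1]
finger_gap: 0.0701
```

Emit:
jog_arm(offset=[[0,0,0],[0,0,0],[0,0,0],[0,0,0]], turn=[[0,0,0],[0,0,0],[0,0,0],[0,0,0]], hand=40, grip_force=35)

```text
clock: 16.35
tool_pos: [0.546, 0.2545, 0.0934]
ee_rot: [-0.001, 1.0, 0.0, 0.001]
contact_force: [-0.7, -1.0, -0.8]
finger_gap: 0.0472
```

Emit:
jog_arm(offset=[[0,0,5],[0,0,10],[0,0,20],[0,0,25],[0,0,25],[0,0,18],[0,0,5],[0,0,0]], turn=[[0,0,0],[0,0,0],[0,0,0],[0,0,0],[0,0,0],[0,0,0],[0,0,0],[0,0,0]])

```text
clock: 17.35
tool_pos: [0.5459, 0.2548, 0.2105]
ee_rot: [-0.001, 1.0, 0.001, 0.002]
contact_force: [0.3, -0.8, -1.9]
finger_gap: 0.0471
```

```bash
python3 s.py;python3 -c "
from h import *
st,im=shot('wrist','w10')"
```

```text
17.35 [0.5459 0.2548 0.2105] yaw 0.06 z [ 0.0039  0.0024 -1.    ] q [-0.0631  0.4763 -0.6258  1.6657  0.3074  1.0949 -2.3469] F [ 0.3069 -0.7747 -1.8512] M [0.0538 0.0719 0.0207] gap 0.04709846789227552
```

View pics/w10.png

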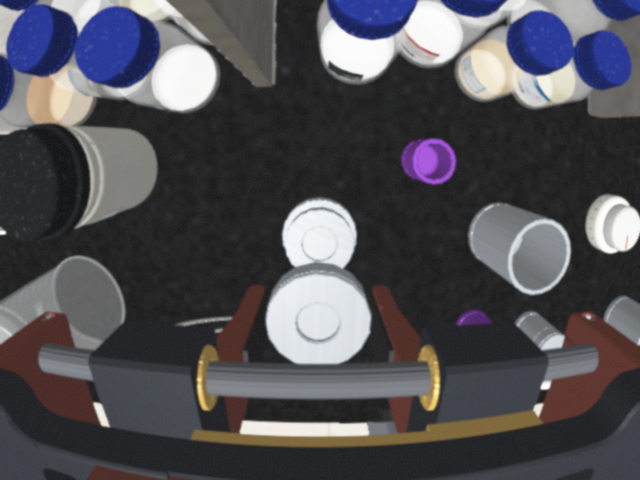

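Emit:
jog_arm(offset=[[-2,-15,0],[-4,-30,0],[-5,-40,0],[-5,-42,0],[-5,-42,0],[-5,-42,0],[-5,-42,0],[-5,-42,0],[-5,-42,0],[-5,-42,0],[-4,-38,0],[-3,-30,0],[-2,-18,0],[0,-6,0],[0,0,0]], turn=[[0,0,0],[0,0,0],[0,0,0],[0,0,0],[0,0,0],[0,0,0],[0,0,0],[0,0,0],[0,0,0],[0,0,0],[0,0,0],[0,0,0],[0,0,0],[0,0,0],[0,0,0]])

```text
clock: 19.27
tool_pos: [0.474, -0.2422, 0.1988]
ee_rot: [-0.001, 1.0, -0.003, -0.009]
contact_force: [0.4, 0.4, -1.6]
finger_gap: 0.0468
```

```bash
python3 s.py;python3 -c "
from h import *
st,im=shot('wrist','w11')"
```

```text
19.275 [ 0.474  -0.2422  0.1988] yaw -0.40 z [-0.0177  0.0014 -0.9998] q [ 0.7693  0.3547 -0.4904  1.8372  0.1985  1.015  -1.3812] F [ 0.4034  0.4212 -1.6083] M [0.0799 0.0036 0.0206] gap 0.04677848501262944
```

View pics/w11.png

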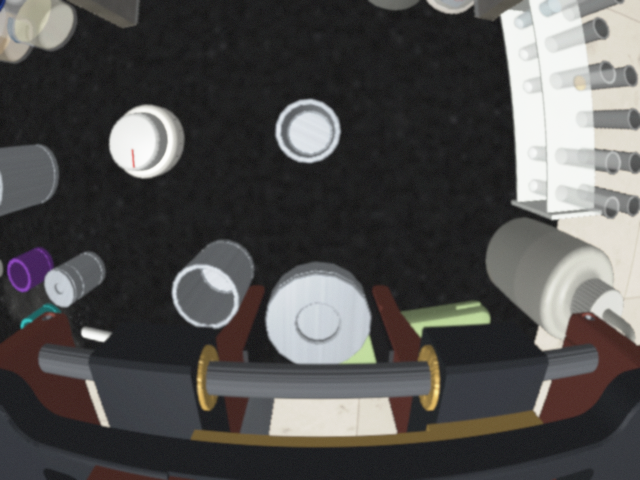

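Run:
```python
from h import *
import pickle
np.set_printoptions(precision=4,suppress=True)
st=pickle.load(open('w11.pkl','rb'));im=cv2.imread('pics/w11.png')
for u,v,z,r in [(308,158,.06,.024),(185,270,.075,.0285)]: print(rim(im,st,u,v,z,r))
print(plane('wrist',59.5,290,.064,st))
print('lid',plane('wrist',318.5,321,st['tool_pos'][2]-.0184+.008,st))
```

```text
(array([ 0.5605, -0.2348]), np.float64(0.0002729242878536024), array([ 0.5605, -0.2348,  0.0241]), np.int64(184), np.float64(0.012750219726957873))
(array([ 0.4348, -0.1507]), np.float64(0.0006456527120460659), array([ 0.4349, -0.1508,  0.0286]), np.int64(82), np.float64(0.1351819983725631))
[0.4314 0.0079 0.064 ]
lid [ 0.473  -0.2423  0.1884]
```

Emit:
jog_arm(offset=[[15,2,0],[25,2,-5],[25,2,-10],[15,1,-15],[5,0,-15],[0,0,-10],[0,0,-5],[0,0,0]], turn=[[0,-0.5,0.2],[0,-0.4,0.2],[0,-0.1,0],[0,0,0],[0,0,0],[0,0,0],[0,0,0],[0,0,0]])

```text
clock: 20.32
tool_pos: [0.5671, -0.2265, 0.1374]
ee_rot: [-0.002, 1.0, 0.006, 0.003]
contact_force: [0.4, -0.1, 0.1]
finger_gap: 0.0473
```

```bash
python3 s.py
```

```text
20.325 [ 0.5671 -0.2265  0.1374] yaw 0.65 z [ 0.0054  0.003  -1.    ] q [ 0.6386  0.5381 -0.4649  1.7216  0.2823  0.9445 -1.495 ] F [ 0.4009 -0.0908  0.1025] M [-0.0555  0.0668  0.0277] gap 0.04728892842102096
```

Emit:
jog_arm(offset=[[-6,-8.5,0],[0,0,0],[0,0,-8],[0,0,-7],[0,0,0]], turn=[[-0.17,0.3,-0.65],[0,0,0],[0,0,0],[0,0,0],[0,0,0]])

```text
clock: 20.95
tool_pos: [0.5604, -0.2369, 0.1228]
ee_rot: [0.001, 1.0, -0.001, 0.001]
contact_force: [0.1, -0.7, -2.2]
finger_gap: 0.0471
```

```bash
python3 s.py
```

```text
20.95 [ 0.5604 -0.2369  0.1228] yaw -0.16 z [ 0.0015 -0.0017 -1.    ] q [ 0.6462  0.5513 -0.4519  1.7377  0.2937  0.918  -1.5007] F [ 0.0547 -0.6651 -2.232 ] M [ 0.0567 -0.0032 -0.0374] gap 0.047146078038192735
```

Emit:
jog_arm(offset=[[0.5,2,-4],[0,0,0],[0,0,-9],[0,0,-8],[0,0,-6],[0,0,-3],[0,0,0]], turn=[[0.1,0.08,0.16],[0,0,0],[0,0,0],[0,0,0],[0,0,0],[0,0,0],[0,0,0]])

```text
clock: 21.82
tool_pos: [0.5609, -0.2343, 0.0902]
ee_rot: [-0.0, 1.0, 0.0, -0.0]
contact_force: [-0.9, -0.1, -0.3]
finger_gap: 0.0468
```

```bash
python3 s.py
```

```text
21.825 [ 0.5609 -0.2343  0.0902] yaw 0.04 z [-0.0006  0.0008 -1.    ] q [ 0.632   0.5922 -0.4385  1.7592  0.3169  0.8614 -1.5198] F [-0.9237 -0.0523 -0.3156] M [ 0.0135 -0.0054 -0.0171] gap 0.04684215863996107
```

Emit:
jog_arm(offset=[[0,-0.6,-1.3],[0,0,-1],[0,0,0]], turn=[[0,0,0],[0,0,0],[0,0,0]])

```text
clock: 22.2
tool_pos: [0.5612, -0.2351, 0.0883]
ee_rot: [-0.0, 1.0, 0.0, 0.0]
contact_force: [-0.7, 0.1, -0.5]
finger_gap: 0.0469
```

Emit:
jog_arm(offset=[[0,0,-0.8],[0,0,-0.6]], turn=[[0,0,0],[0,0,0]])

```text
clock: 22.45
tool_pos: [0.5614, -0.2351, 0.0873]
ee_rot: [-0.0, 1.0, 0.0, 0.0]
contact_force: [-1.9, 0.3, 4.4]
finger_gap: 0.0475
```

Emit:
jog_arm(offset=[[-0.3,0,-0.8],[0,0,0]], turn=[[0,0,0],[0,0,0]])

```text
clock: 22.7
tool_pos: [0.5615, -0.2352, 0.0875]
ee_rot: [0.0, 1.0, 0.0, 0.001]
contact_force: [-0.2, -0.8, -0.5]
finger_gap: 0.0469
```

```bash
python3 s.py;python3 -c "
from h import *
st,im=shot('scene','s12')
cv2.imwrite('pics/s12c.png',cv2.resize(im[140:290,290:450],None,fx=4,fy=4,interpolation=cv2.INTER_CUBIC))"
```

```text
22.7 [ 0.5615 -0.2352  0.0875] yaw 0.03 z [ 0.0017 -0.0004 -1.    ] q [ 0.6314  0.5956 -0.4366  1.7609  0.32    0.8541 -1.5214] F [-0.2384 -0.7606 -0.4875] M [-0.0078 -0.0109 -0.0265] gap 0.04687746082392431
```

View pics/s12c.png

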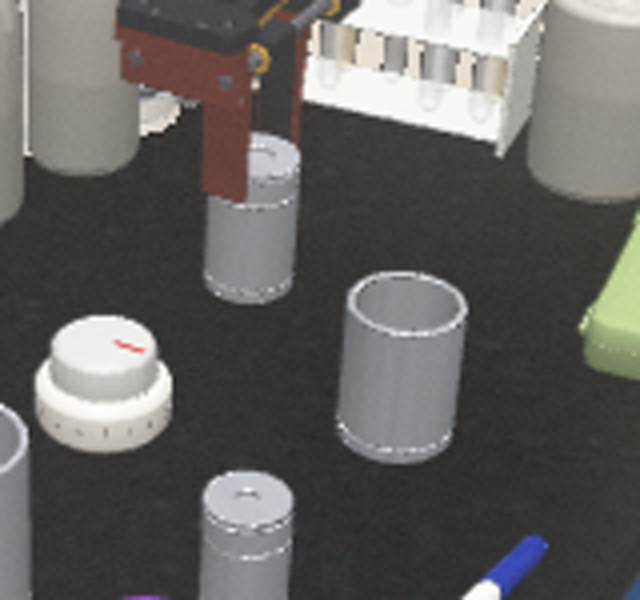

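Emit:
jog_arm(offset=[[0,0,-0.4],[0,0,0],[0,0,0]], turn=[[0,0,0],[0,0,0],[0,0,0]], hand=65)

```text
clock: 23.12
tool_pos: [0.5617, -0.2352, 0.0868]
ee_rot: [0.0, 1.0, 0.0, 0.001]
contact_force: [-0.1, 0.5, 0.5]
finger_gap: 0.0649
```

Emit:
jog_arm(offset=[[0,0,15],[0,0,30],[0,0,35],[0,0,30],[-15,0,10],[-20,0,0],[-10,0,0],[0,0,0]], turn=[[0,0,0],[0,0,0],[0,0,0],[0,0,0],[0,0,0],[0,0,0],[0,0,0],[0,0,0]])

```text
clock: 24.12
tool_pos: [0.5127, -0.2347, 0.2138]
ee_rot: [0.001, 1.0, 0.0, 0.001]
contact_force: [0.0, 0.1, 0.2]
finger_gap: 0.0649
```

```bash
python3 s.py;python3 -c "
from h import *
st,im=shot('wrist','w13')"
```

```text
24.125 [ 0.5127 -0.2347  0.2138] yaw 0.06 z [ 0.0021 -0.001  -1.    ] q [ 0.7286  0.3821 -0.4975  1.7606  0.2073  1.0486 -1.4121] F [0.0315 0.1369 0.1845] M [ 0.0057 -0.0409 -0.0018] gap 0.06494492527737467
```

View pics/w13.png

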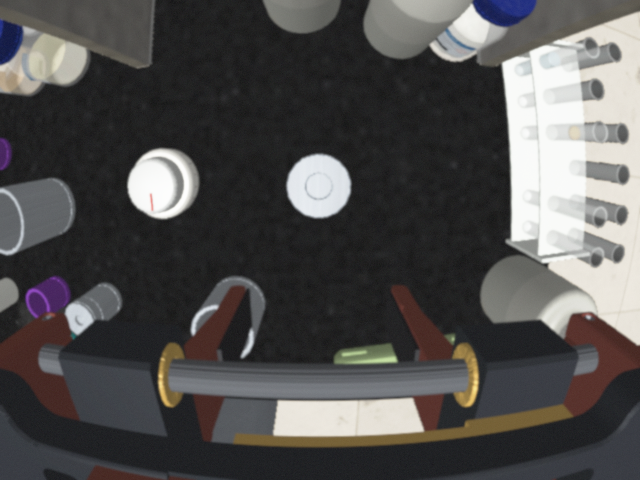

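Emit:
jog_arm(offset=[[1,15,0],[2,30,0],[3,40,0],[3,42,0],[3,42,0],[3,42,0],[3,42,0],[3,42,0],[3,42,0],[3,42,0],[3,38,0],[2,30,0],[1,16,0],[0,8,0],[0,0,0]], turn=[[0,0,0],[0,0,0],[0,0,0],[0,0,0],[0,0,0],[0,0,0],[0,0,0],[0,0,0],[0,0,0],[0,0,0],[0,0,0],[0,0,0],[0,0,0],[0,0,0],[0,0,0]], hand=78)

```text
clock: 26.05
tool_pos: [0.5424, 0.2696, 0.2096]
ee_rot: [-0.004, 1.0, 0.007, -0.002]
contact_force: [0.4, -1.0, 0.0]
finger_gap: 0.0783
```

```bash
python3 s.py;python3 -c "
from h import *
st,im=shot('wrist','w14')"
```

```text
26.05 [0.5424 0.2696 0.2096] yaw 0.81 z [-0.0036  0.0087 -1.    ] q [-0.0806  0.4868 -0.6327  1.6549  0.3053  1.1001 -2.3536] F [ 0.3726 -1.0148  0.0014] M [-0.032   0.0159 -0.0463] gap 0.0783174563372502
```

View pics/w14.png

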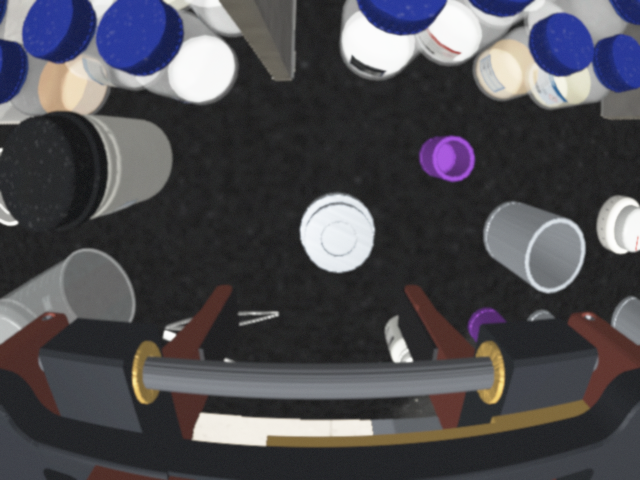

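```bash
python3 -c "
from h import *
import pickle
st=pickle.load(open('w14.pkl','rb'));print(plane('wrist',338.5,238.5,.0565,st))"
```

```text
[0.54506714 0.25429504 0.0565    ]
```

Emit:
jog_arm(offset=[[2,-14,0],[0,0,-8],[0,0,-15],[0,0,-20],[0,0,-20],[0,0,-20],[0,0,-10],[0,0,0]], turn=[[-0.45,-0.2,-0.8],[0,0,0],[0,0,0],[0,0,0],[0,0,0],[0,0,0],[0,0,0],[0,0,0]])

```text
clock: 27.1
tool_pos: [0.5446, 0.248, 0.1091]
ee_rot: [0.002, 1.0, -0.004, -0.001]
contact_force: [0.3, -0.4, 0.5]
finger_gap: 0.0781
```

```bash
python3 s.py;python3 -c "
from h import *
st,im=shot('wrist','w15')"
```

```text
27.1 [0.5446 0.248  0.1091] yaw -0.48 z [-0.002  -0.0031 -1.    ] q [-0.0944  0.5839 -0.5755  1.7626  0.3903  0.9146 -2.4167] F [ 0.2868 -0.4226  0.5007] M [ 0.0321  0.0335 -0.0203] gap 0.07808841696300532
```

View pics/w15.png

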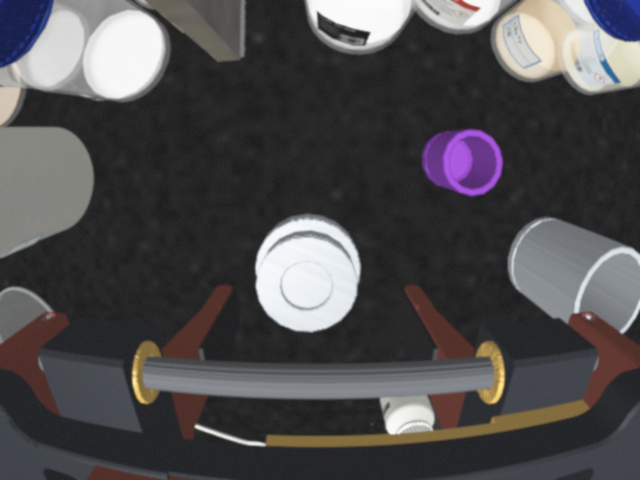

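Emit:
jog_arm(offset=[[0.6,6.5,0],[0,0,0],[0,0,-10],[0,0,-10],[0,0,-10],[0,0,-8],[0,0,-4],[0,0,0]], turn=[[0.2,-0.1,0.48],[0,0,0],[0,0,0],[0,0,0],[0,0,0],[0,0,0],[0,0,0],[0,0,0]])

```text
clock: 28.15
tool_pos: [0.546, 0.2554, 0.0658]
ee_rot: [-0.001, 1.0, 0.0, 0.001]
contact_force: [-0.2, -0.1, -0.0]
finger_gap: 0.0781
```

```bash
python3 s.py
```

```text
28.15 [0.546  0.2554 0.0658] yaw 0.03 z [ 0.0024  0.0016 -1.    ] q [-0.1245  0.6421 -0.5486  1.7836  0.4345  0.8357 -2.4509] F [-0.2268 -0.0637 -0.0442] M [ 0.0296 -0.0371  0.0143] gap 0.07809497193541558
```

Emit:
jog_arm(offset=[[-0.5,-1,0],[0,0,0]], turn=[[-0.1,0.14,0],[0,0,0]])

```text
clock: 28.4
tool_pos: [0.5458, 0.2546, 0.0663]
ee_rot: [-0.0, 1.0, 0.0, 0.0]
contact_force: [-0.1, 0.1, -0.2]
finger_gap: 0.0781
```

Emit:
jog_arm(offset=[[0,0,0],[0,0,0],[0,0,0],[0,0,0]], turn=[[0,0,0],[0,0,0],[0,0,0],[0,0,0]], hand=48, grip_force=40)

```text
clock: 28.9
tool_pos: [0.5461, 0.2546, 0.0668]
ee_rot: [-0.0, 1.0, 0.0, 0.001]
contact_force: [0.1, -0.6, -0.2]
finger_gap: 0.0559
```

Emit:
jog_arm(offset=[[0,0,5],[0,0,10],[0,0,20],[0,0,25],[0,0,25],[0,0,25],[0,0,20],[0,0,10],[0,0,0]], turn=[[0,0,0],[0,0,0],[0,0,0],[0,0,0],[0,0,0],[0,0,0],[0,0,0],[0,0,0],[0,0,0]])

```text
clock: 30.02
tool_pos: [0.5453, 0.255, 0.2193]
ee_rot: [-0.001, 1.0, 0.001, 0.002]
contact_force: [-0.2, 0.5, -3.2]
finger_gap: 0.0558
```

```bash
python3 s.py;python3 -c "
from h import *
st,im=shot('wrist','w16')"
```

```text
30.025 [0.5453 0.255  0.2193] yaw 0.08 z [ 0.0048  0.002  -1.    ] q [-0.0596  0.4675 -0.6314  1.6574  0.3028  1.1108 -2.3437] F [-0.2272  0.47   -3.1908] M [ 0.0223 -0.0403 -0.0218] gap 0.0557683892881578
```

View pics/w16.png

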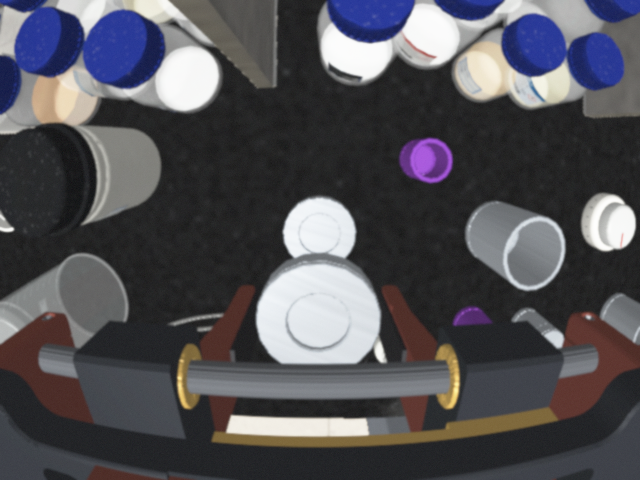

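Emit:
jog_arm(offset=[[-4,-12,0],[-9,-24,0],[-13,-36,0],[-15,-40,0],[-15,-40,0],[-15,-40,0],[-15,-40,0],[-15,-40,0],[-15,-40,0],[-13,-36,0],[-10,-28,0],[-6,-16,0],[-3,-8,0],[0,0,0],[0,0,0]], turn=[[0,0.2,0],[0,0,0],[0,0,0],[0,0,0],[0,0,0],[0,0,0],[0,0,0],[0,0,0],[0,0,0],[0,0,0],[0,0,0],[0,0,0],[0,0,0],[0,0,0],[0,0,0]])

```text
clock: 31.95
tool_pos: [0.3776, -0.1647, 0.208]
ee_rot: [-0.001, 1.0, -0.003, -0.011]
contact_force: [-1.2, 1.3, -2.1]
finger_gap: 0.0562
```

```bash
python3 s.py;python3 -c "
from h import *
st,im=shot('wrist','w17')"
```

```text
31.95 [ 0.3776 -0.1647  0.208 ] yaw -0.36 z [-0.0216  0.0014 -0.9998] q [ 0.7395  0.1329 -0.4846  2.0848  0.0804  0.9619 -1.366 ] F [-1.2172  1.3088 -2.1462] M [ 0.0339 -0.0188 -0.0357] gap 0.05615401489824442
```

View pics/w17.png

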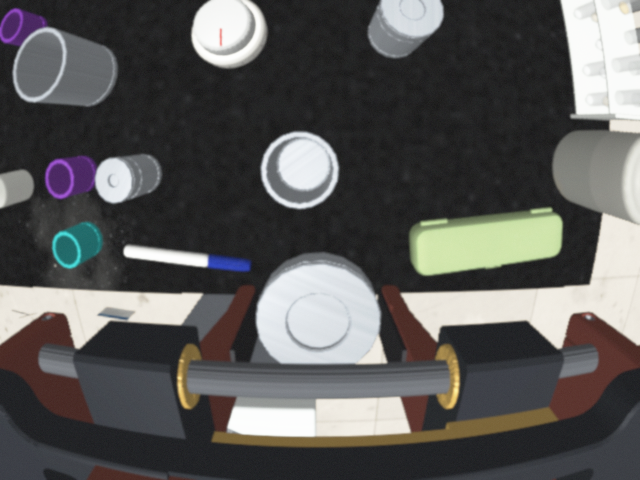

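Run:
```python
from h import *
import pickle
np.set_printoptions(precision=4,suppress=True)
st=pickle.load(open('w17.pkl','rb'));im=cv2.imread('pics/w17.png')
for u,v,z,r in [(300,190,.075,.0285),(100,75,.09,.033)]: print(rim(im,st,u,v,z,r))
print('l39',plane('wrist',113,180,.063,st),'l48',plane('wrist',413,8.5,.077,st))
print('lid',plane('wrist',318.5,320.5,st['tool_pos'][2]-.0188+.008,st))
```

```text
(array([ 0.4342, -0.1509]), np.float64(0.0002486621239073988), array([ 0.4345, -0.151 ,  0.0287]), np.int64(96), np.float64(0.024458247080134034))
(array([0.5434, 0.0706]), np.float64(0.0004306305562486877), array([0.5433, 0.0703, 0.0333]), np.int64(80), np.float64(0.22308375238919306))
l39 [0.4331 0.0093 0.063 ] l48 [ 0.5602 -0.2359  0.077 ]
lid [ 0.3767 -0.1647  0.1972]
```

Emit:
jog_arm(offset=[[12,3,0],[20,4,-5],[17,3,-10],[5,1,-12],[0,0,-12],[0,0,-6],[0,0,0]], turn=[[0,-0.5,0.2],[0,-0.4,0.15],[0,-0.3,0],[0,0,0],[0,0,0],[0,0,0],[0,0,0]])

```text
clock: 32.88
tool_pos: [0.4358, -0.1499, 0.1607]
ee_rot: [-0.001, 1.0, 0.003, 0.001]
contact_force: [-0.7, -0.4, -2.3]
finger_gap: 0.0561
```

```bash
python3 s.py
```

```text
32.875 [ 0.4358 -0.1499  0.1607] yaw 0.31 z [ 0.0018  0.0023 -1.    ] q [ 0.6498  0.2755 -0.4913  2.0505  0.1678  0.8525 -1.502 ] F [-0.7253 -0.3825 -2.2744] M [ 0.0096  0.0025 -0.0061] gap 0.05609845343258772
```

Emit:
jog_arm(offset=[[-1,-1.2,-4],[0,0,-8],[0,0,-10],[0,0,-8],[0,0,0]], turn=[[-0.13,0.1,-0.3],[0,0,0],[0,0,0],[0,0,0],[0,0,0]])

```text
clock: 33.5
tool_pos: [0.4344, -0.1518, 0.1292]
ee_rot: [0.0, 1.0, -0.001, 0.0]
contact_force: [0.6, 0.1, -2.8]
finger_gap: 0.056
```

```bash
python3 s.py
```

```text
33.5 [ 0.4344 -0.1518  0.1292] yaw -0.08 z [ 0.0006 -0.0009 -1.    ] q [ 0.6313  0.3217 -0.4742  2.0827  0.2078  0.7808 -1.5427] F [ 0.5597  0.0519 -2.8297] M [ 0.0374  0.0463 -0.0247] gap 0.055952079790225956
```

Emit:
jog_arm(offset=[[0.6,0.9,-2],[0,0,-8],[0,0,-7],[0,0,-4],[0,0,-2],[0,0,0]], turn=[[0.05,0,0.08],[0,0,0],[0,0,0],[0,0,0],[0,0,0],[0,0,0]])

```text
clock: 34.25
tool_pos: [0.4354, -0.1508, 0.1047]
ee_rot: [-0.0, 1.0, 0.0, 0.0]
contact_force: [0.3, 0.1, -1.8]
finger_gap: 0.0556
```

```bash
python3 s.py
```

```text
34.25 [ 0.4354 -0.1508  0.1047] yaw 0.01 z [ 0.001  0.    -1.   ] q [ 0.6131  0.362  -0.4602  2.1024  0.2391  0.7254 -1.5719] F [ 0.2537  0.1015 -1.8398] M [0.0147 0.0312 0.0304] gap 0.05559003069132147
```

Emit:
jog_arm(offset=[[-0.3,0,-1],[0,0,-0.6],[0,0,0]], turn=[[0,0,0],[0,0,0],[0,0,0]])

```text
clock: 34.62
tool_pos: [0.4353, -0.1509, 0.1033]
ee_rot: [0.0, 1.0, 0.0, 0.001]
contact_force: [0.1, -0.2, -2.6]
finger_gap: 0.0559
```

Emit:
jog_arm(offset=[[-0.2,0,-0.8],[-0.2,0,-0.6]], turn=[[0,0,0],[0,0,0]])

```text
clock: 34.88
tool_pos: [0.4353, -0.151, 0.1027]
ee_rot: [0.0, 1.0, 0.0, 0.001]
contact_force: [-4.0, 0.9, 10.0]
finger_gap: 0.0562
```

Emit:
jog_arm(offset=[[-0.2,0,-0.3],[0,0,0]], turn=[[0,0,0],[0,0,0]])

```text
clock: 35.12
tool_pos: [0.4353, -0.1509, 0.1028]
ee_rot: [0.001, 1.0, 0.0, 0.001]
contact_force: [-0.9, 0.8, -1.3]
finger_gap: 0.0558
```

```bash
python3 s.py;python3 -c "
from h import *
st,im=shot('scene','s18')
cv2.imwrite('pics/s18c.png',cv2.resize(im[140:310,310:470],None,fx=3.5,fy=3.5,interpolation=cv2.INTER_CUBIC))"
```

```text
35.125 [ 0.4353 -0.1509  0.1028] yaw 0.01 z [ 0.0029 -0.0011 -1.    ] q [ 0.6114  0.3639 -0.4586  2.1057  0.2427  0.7183 -1.5753] F [-0.9008  0.7532 -1.3103] M [0.0942 0.0748 0.0115] gap 0.05582880810923776
```

View pics/s18c.png

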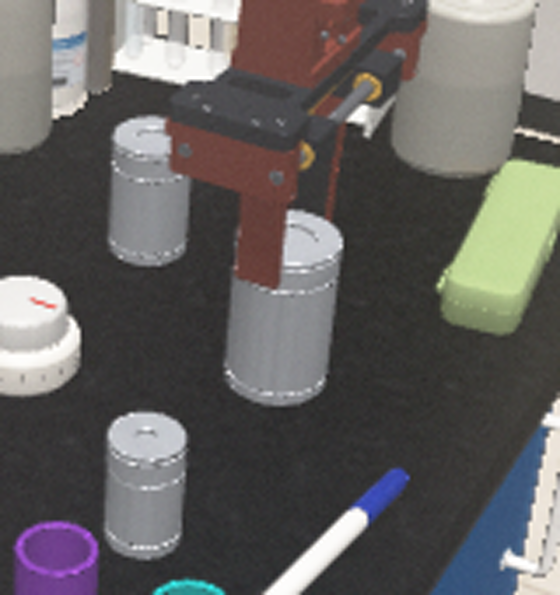

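Seated flush on the rim; release, lift away and head back to the last lid.

Emit:
jog_arm(offset=[[0,0,-0.3],[0,0,0],[0,0,0]], turn=[[0,0,0],[0,0,0],[0,0,0]], hand=74)

```text
clock: 35.55
tool_pos: [0.4358, -0.1511, 0.1025]
ee_rot: [0.001, 1.0, 0.0, 0.002]
contact_force: [-0.2, -0.9, -0.6]
finger_gap: 0.074
```

Emit:
jog_arm(offset=[[0,0,15],[0,0,30],[0,0,35],[3,10,25],[8,28,5],[10,38,0],[11,40,0],[11,40,0],[11,40,0],[11,40,0],[11,40,0],[11,38,0],[10,32,0],[7,26,0],[3,14,0],[1,8,0],[0,0,0],[0,0,0]], turn=[[0,0.15,0],[0,0,0],[0,0,0],[0,0,0],[0,0,0],[0,0,0],[0,0,0],[0,0,0],[0,0,0],[0,0,0],[0,0,0],[0,0,0],[0,0,0],[0,0,0],[0,0,0],[0,0,0],[0,0,0],[0,0,0]])

```text
clock: 37.8
tool_pos: [0.5464, 0.2541, 0.2333]
ee_rot: [0.001, 1.0, -0.002, 0.006]
contact_force: [-0.1, -0.6, 0.7]
finger_gap: 0.0742
```

```bash
python3 s.py;python3 -c "
from h import *
st,im=shot('wrist','w19')"
```

```text
37.8 [0.5464 0.2541 0.2333] yaw -0.25 z [ 0.0126 -0.0024 -0.9999] q [-0.052   0.4548 -0.6438  1.6434  0.3058  1.1349 -2.3504] F [-0.1427 -0.5979  0.7467] M [ 0.0092 -0.003   0.0268] gap 0.07415830108938558
```

View pics/w19.png

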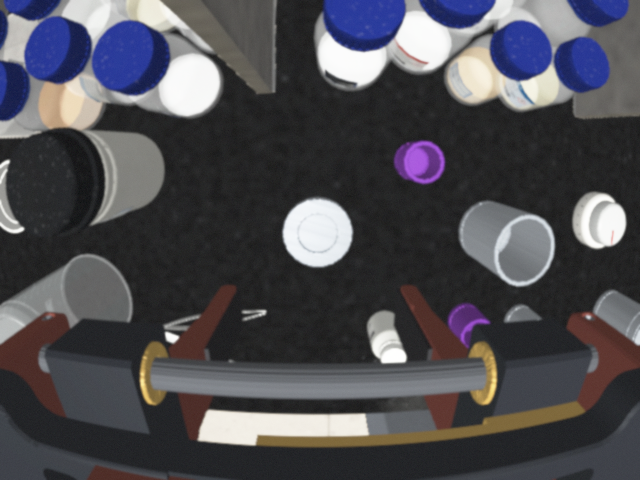

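Run:
```python
from h import *
import pickle
np.set_printoptions(precision=4,suppress=True)
st=pickle.load(open('w19.pkl','rb'));im=cv2.imread('pics/w19.png')
print(rim(im,st,318,232,.03,.033,110)); print(rim(im,st,480,235,.09,.033))
```

```text
(array([0.5451, 0.2544]), np.float64(0.0003087648887640928), array([0.5454, 0.2544, 0.0332]), np.int64(83), np.float64(0.07313890024244579))
(array([0.5424, 0.0688]), np.float64(0.0003726808850604574), array([0.5426, 0.0693, 0.0334]), np.int64(82), np.float64(0.1805955363760087))
```

Emit:
jog_arm(offset=[[-1,1,-8],[0,1,-18],[0,1,-20],[0,1,-20],[0,1,-20],[0,1,-20],[0,0,-15],[0,0,-6],[0,0,0]], turn=[[0.1,0.5,0.25],[0,0.2,0],[0,0,0],[0,0,0],[0,0,0],[0,0,0],[0,0,0],[0,0,0],[0,0,0]], hand=87)

```text
clock: 38.98
tool_pos: [0.5432, 0.2562, 0.094]
ee_rot: [0.002, 1.0, -0.001, -0.004]
contact_force: [1.6, -0.0, 0.8]
finger_gap: 0.0869
```

```bash
python3 s.py
```

```text
38.975 [0.5432 0.2562 0.094 ] yaw -0.17 z [-0.0073 -0.0038 -1.    ] q [-0.1056  0.6116 -0.5807  1.7624  0.4124  0.9004 -2.4404] F [ 1.6322 -0.0189  0.7821] M [ 0.017  -0.0337  0.009 ] gap 0.08689593454882183
```

Emit:
jog_arm(offset=[[2,-1.8,0],[0,0,-8],[0,0,-10],[0,0,-10],[0,0,-8],[0,0,0],[0,0,0]], turn=[[0.22,-0.42,0.17],[0,0,0],[0,0,0],[0,0,0],[0,0,0],[0,0,0],[0,0,0]])

```text
clock: 39.85
tool_pos: [0.546, 0.2546, 0.0567]
ee_rot: [-0.001, 1.0, 0.0, 0.001]
contact_force: [0.7, -1.2, 0.3]
finger_gap: 0.0871
```

```bash
python3 s.py; python3 -c "
from h import *
st,im=shot('wrist','w20')"
```

```text
39.85 [0.546  0.2546 0.0567] yaw 0.00 z [ 0.0026  0.0011 -1.    ] q [-0.1204  0.6564 -0.5536  1.7888  0.4536  0.8231 -2.4657] F [ 0.6755 -1.1903  0.2569] M [ 0.0322 -0.0097  0.0255] gap 0.08709450610157163
```

View pics/w20.png

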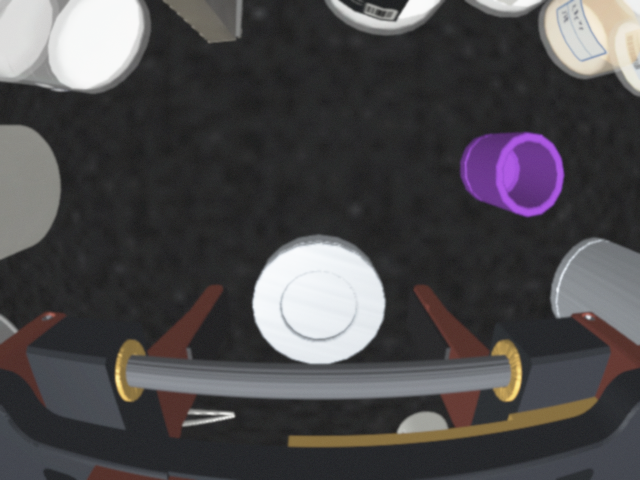

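Emit:
jog_arm(offset=[[-0.5,0,-7],[0,0,-6],[0,0,-4],[0,0,0]], turn=[[-0.05,0.15,0],[0,0,0],[0,0,0],[0,0,0]])

```text
clock: 40.4
tool_pos: [0.5457, 0.2546, 0.0389]
ee_rot: [-0.0, 1.0, -0.0, 0.0]
contact_force: [0.5, 0.1, 1.3]
finger_gap: 0.087
```

```bash
python3 s.py
```

```text
40.4 [0.5457 0.2546 0.0389] yaw -0.01 z [ 0.0004  0.0003 -1.    ] q [-0.1306  0.6808 -0.54    1.7959  0.4702  0.7954 -2.4791] F [0.5076 0.1205 1.3152] M [0.0159 0.0049 0.0033] gap 0.0869763561075686
```

Emit:
jog_arm(offset=[[0,0,0],[0,0,0],[0,0,0],[0,0,0]], turn=[[0,0,0],[0,0,0],[0,0,0],[0,0,0]], hand=56, grip_force=45)

```text
clock: 40.9
tool_pos: [0.5458, 0.2547, 0.0391]
ee_rot: [-0.0, 1.0, -0.0, 0.0]
contact_force: [0.1, -0.4, -2.0]
finger_gap: 0.0652
```

Emit:
jog_arm(offset=[[0,0,5],[0,0,10],[0,0,20],[0,0,25],[0,0,25],[0,0,25],[0,0,25],[0,0,20],[0,0,10],[0,0,0]], turn=[[0,0,0],[0,0,0],[0,0,0],[0,0,0],[0,0,0],[0,0,0],[0,0,0],[0,0,0],[0,0,0],[0,0,0]])

```text
clock: 42.15
tool_pos: [0.5445, 0.2548, 0.2189]
ee_rot: [-0.001, 1.0, 0.001, 0.002]
contact_force: [0.3, 0.2, -3.3]
finger_gap: 0.0649
```

```bash
python3 s.py;python3 -c "
from h import *
st,im=shot('wrist','w21')"
```

```text
42.15 [0.5445 0.2548 0.2189] yaw 0.08 z [ 0.0048  0.002  -1.    ] q [-0.0495  0.47   -0.6462  1.6592  0.3106  1.1116 -2.3508] F [ 0.3428  0.2426 -3.2823] M [0.0573 0.0289 0.0362] gap 0.06488157765875247
```

View pics/w21.png

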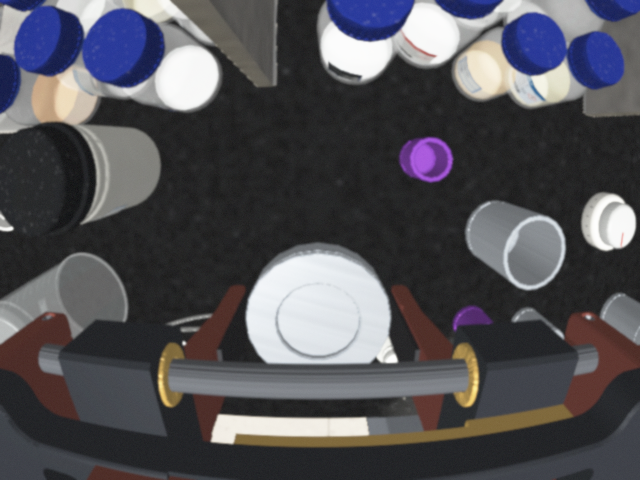

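Emit:
jog_arm(offset=[[-5,-12,0],[-9,-24,0],[-12,-32,0],[-12,-34,0],[-12,-32,0],[-9,-24,0],[-5,-14,0],[-2,-6,0],[0,0,0],[0,0,0]], turn=[[0,0.2,0],[0,0,0],[0,0,0],[0,0,0],[0,0,0],[0,0,0],[0,0,0],[0,0,0],[0,0,0],[0,0,0]])

```text
clock: 43.45
tool_pos: [0.4699, 0.0667, 0.2115]
ee_rot: [0.001, 1.0, 0.0, -0.006]
contact_force: [-0.1, -0.4, -3.6]
finger_gap: 0.0652
```

```bash
python3 s.py;python3 -c "
from h import *
st,im=shot('wrist','w22')"
```

```text
43.45 [0.4699 0.0667 0.2115] yaw 0.05 z [-0.013  -0.0013 -0.9999] q [ 0.318   0.2644 -0.6551  1.9466  0.1864  1.0043 -1.9931] F [-0.1122 -0.3757 -3.6462] M [ 0.0944 -0.0272  0.0408] gap 0.06519479232442128
```

View pics/w22.png

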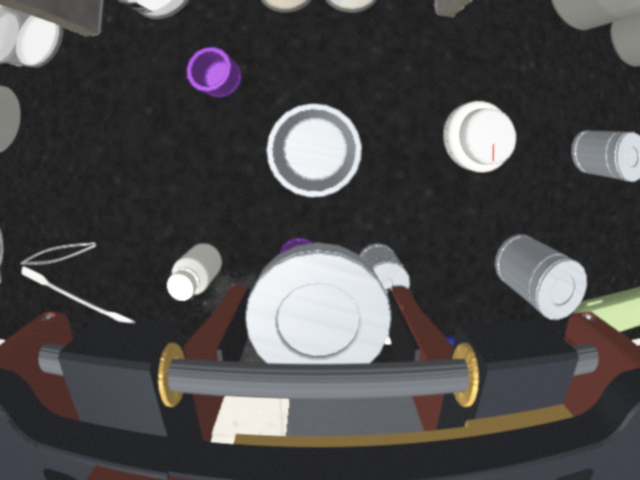

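Run:
```python
from h import *
import pickle
np.set_printoptions(precision=4,suppress=True)
st=pickle.load(open('w22.pkl','rb'));im=cv2.imread('pics/w22.png')
for u,v,z,r in [(314,185,.09,.033)]: print(rim(im,st,u,v,z,r))
print('l57',plane('wrist',563,290,.092,st))
print('lid',plane('wrist',318.5,319.5,st['tool_pos'][2]-.0181+.008,st))
```

```text
(array([0.5427, 0.0698]), np.float64(0.0003748283457583573), array([0.5427, 0.0698, 0.0333]), np.int64(270), np.float64(0.003967297515612859))
l57 [ 0.4339 -0.1521  0.092 ]
lid [0.47   0.0666 0.2014]
```

Emit:
jog_arm(offset=[[15,0.5,0],[22,1,-5],[22,1,-8],[11,0.5,-10],[3,0,-10],[0,0,-6],[0,0,0],[0,0,0]], turn=[[0,-0.4,0],[0,-0.3,0],[0,0,0],[0,0,0],[0,0,0],[0,0,0],[0,0,0],[0,0,0]])

```text
clock: 44.5
tool_pos: [0.5476, 0.0727, 0.17]
ee_rot: [0.0, 1.0, 0.002, 0.0]
contact_force: [0.4, -0.3, -3.7]
finger_gap: 0.0648
```

```bash
python3 s.py
```

```text
44.5 [0.5476 0.0727 0.17  ] yaw 0.26 z [ 0.0009 -0.0002 -1.    ] q [ 0.246   0.4357 -0.6048  1.8276  0.2961  0.9684 -2.0509] F [ 0.4024 -0.2744 -3.6641] M [-0.046  -0.0241 -0.0048] gap 0.06483400011080385
```

Emit:
jog_arm(offset=[[-4.6,-3,0],[0,0,0],[0,0,-8],[0,0,-8],[0,0,-6],[0,0,0],[0,0,0]], turn=[[0,0.05,-0.26],[0,0,0],[0,0,0],[0,0,0],[0,0,0],[0,0,0],[0,0,0]])

```text
clock: 45.38
tool_pos: [0.5425, 0.0693, 0.147]
ee_rot: [0.0, 1.0, -0.0, 0.0]
contact_force: [0.1, 0.3, -2.5]
finger_gap: 0.0648
```

```bash
python3 s.py;python3 -c "
from h import *
st,im=shot('wrist','w23')"
```

```text
45.375 [0.5425 0.0693 0.147 ] yaw -0.03 z [ 0.0009 -0.0006 -1.    ] q [ 0.2418  0.4547 -0.5934  1.8623  0.3153  0.9181 -2.0696] F [ 0.1003  0.3481 -2.5124] M [ 0.0114 -0.0149  0.0256] gap 0.06484711482742746
```

View pics/w23.png

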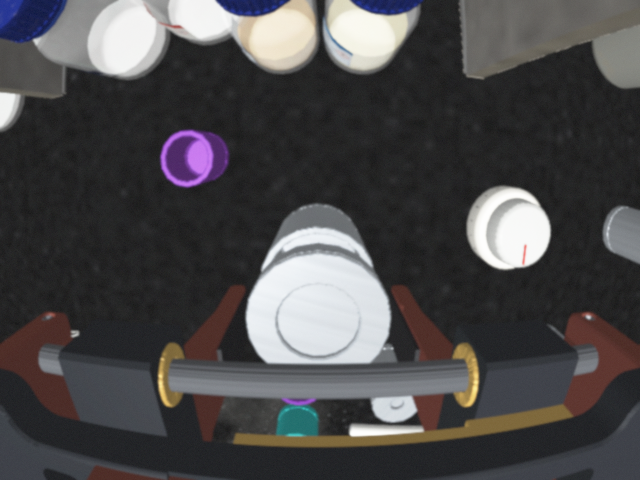

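Emit:
jog_arm(offset=[[0.5,0.3,-8],[0,0,-8],[0,0,-6],[0,0,-3],[0,0,0],[0,0,0]], turn=[[0.03,0.05,0],[0,0,0],[0,0,0],[0,0,0],[0,0,0],[0,0,0]])

```text
clock: 46.18
tool_pos: [0.5431, 0.0696, 0.1203]
ee_rot: [0.0, 1.0, -0.0, -0.0]
contact_force: [0.1, -0.1, -2.8]
finger_gap: 0.0649
```

```bash
python3 s.py
```

```text
46.175 [0.5431 0.0696 0.1203] yaw -0.03 z [-0. -0. -1.] q [ 0.2263  0.4904 -0.5769  1.8828  0.3434  0.8679 -2.0934] F [ 0.0941 -0.0759 -2.8389] M [-0.0232 -0.0226  0.0247] gap 0.0649436063623207
```

Emit:
jog_arm(offset=[[0,0,-1.2],[0,0,-1],[0,0,0]], turn=[[0,0,0],[0,0,0],[0,0,0]])

```text
clock: 46.55
tool_pos: [0.5434, 0.0696, 0.1184]
ee_rot: [0.0, 1.0, -0.0, 0.0]
contact_force: [-0.3, -0.2, -4.1]
finger_gap: 0.0651
```

Emit:
jog_arm(offset=[[-0.2,0,-0.8],[-0.2,0,-0.6]], turn=[[0,0,0],[0,0,0]])

```text
clock: 46.8
tool_pos: [0.5431, 0.0696, 0.1171]
ee_rot: [-0.0, 1.0, -0.0, 0.001]
contact_force: [-0.5, -0.7, 1.0]
finger_gap: 0.0651
```

Emit:
jog_arm(offset=[[-0.2,0,-0.5],[-0.1,0,-0.5]], turn=[[0,0,0],[0,0,0]])

```text
clock: 47.05
tool_pos: [0.5431, 0.0697, 0.1171]
ee_rot: [0.0, 1.0, -0.0, 0.001]
contact_force: [-2.9, -0.6, 5.4]
finger_gap: 0.0655
```

```bash
python3 s.py;python3 -c "
from h import *
st,im=shot('scene','s24')
cv2.imwrite('pics/s24c.png',cv2.resize(im[190:340,220:380],None,fx=4,fy=4,interpolation=cv2.INTER_CUBIC))"
```

```text
47.05 [0.5431 0.0697 0.1171] yaw -0.05 z [ 0.0023 -0.0003 -1.    ] q [ 0.2239  0.4934 -0.5744  1.887   0.3481  0.8591 -2.098 ] F [-2.8811 -0.5988  5.4295] M [0.0091 0.5949 0.0272] gap 0.06547847305400796
```

View pics/s24c.png

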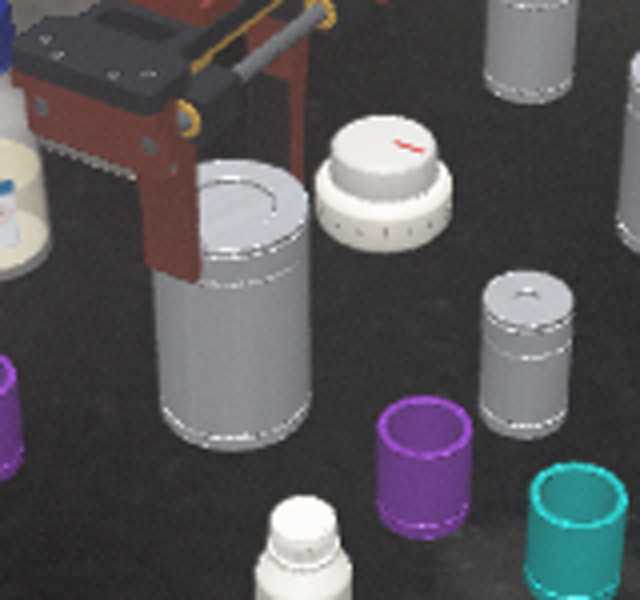

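Emit:
jog_arm(offset=[[0,0,0],[0,0,0],[0,0,0]], turn=[[0,0,0],[0,0,0],[0,0,0]], hand=82)

```text
clock: 47.48
tool_pos: [0.5437, 0.07, 0.1172]
ee_rot: [-0.0, 1.0, -0.0, 0.002]
contact_force: [-0.3, -0.7, 0.1]
finger_gap: 0.0818
```

Emit:
jog_arm(offset=[[0,0,10],[0,0,20],[0,0,30],[0,0,30],[-15,-5,10],[-25,-15,0],[-25,-25,0],[-15,-25,0],[-8,-12,0],[0,0,0],[0,0,0]], turn=[[0,0,0],[0,0,0],[0,0,0],[0,0,0],[0,0,0],[0,0,0],[0,0,0],[0,0,0],[0,0,0],[0,0,0],[0,0,0]])

```text
clock: 48.85
tool_pos: [0.4543, -0.0118, 0.2269]
ee_rot: [-0.0, 1.0, 0.001, 0.005]
contact_force: [-0.7, -0.8, 0.6]
finger_gap: 0.0816
```

```bash
python3 s.py;python3 -c "
from h import *
st,im=shot('wrist','w25');shot('scene','s25')"
```

```text
48.85 [ 0.4543 -0.0118  0.2269] yaw 0.12 z [ 0.0105  0.0008 -0.9999] q [ 0.489   0.1876 -0.6358  1.9879  0.1332  0.9956 -1.7787] F [-0.6876 -0.7835  0.555 ] M [-0.0133 -0.0024 -0.0385] gap 0.08164815186748198
```

View pics/w25.png

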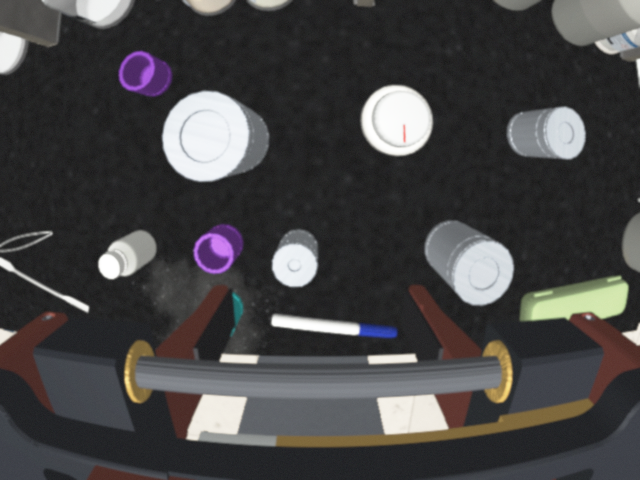

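View pics/s25.png

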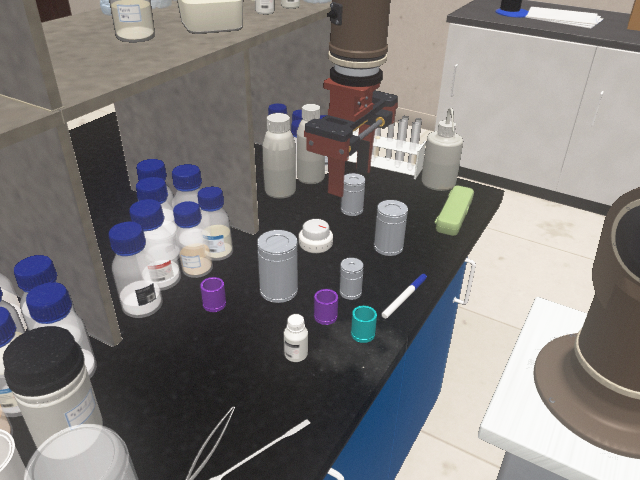

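Run:
```python
from h import *
import pickle
np.set_printoptions(precision=4,suppress=True)
st=pickle.load(open('w25.pkl','rb'));im=cv2.imread('pics/w25.png')
for n,u,v,z,r,j in [(66,206,136,.108,.033,(.5427,.0698)),(57,482,272,.093,.0285,(.4343,-.151)),(48,566,133,.078,.024,(.5605,-.2348)),(39,294,264,.064,.0195,(.4323,.0083))]:
    a=rim(im,st,u,v,z,r); print(n,a[0],a[2],'jar before',j)
a=cv2.imread('pics/scene0.png');b=cv2.imread('pics/s25.png')
d=np.hstack([x[165:350,225:435] for x in (a,b)]);cv2.imwrite('pics/cmp.png',cv2.resize(d,None,fx=1.9,fy=1.9,interpolation=cv2.INTER_CUBIC))
# bottom rows of jar silhouettes
for n,u,v in [(66,278,285),(57,390,240),(48,352,205),(39,350,288),('timer',316,243),('vial',296,352)]:
    o=[]
    for x in (a,b):
        c=blob(x.min(2)>80,u,v);o.append((c[:,0].min(),c[:,0].max(),c[:,1].min(),c[:,1].max()))
    print(n,o)
```

```text
66 [0.5425 0.0703] [0.5424 0.07   0.0333] jar before (0.5427, 0.0698)
57 [ 0.4339 -0.1515] [ 0.4341 -0.1513  0.0287] jar before (0.4343, -0.151)
48 [ 0.5608 -0.2361] [ 0.5608 -0.2357  0.0244] jar before (0.5605, -0.2348)
39 [0.4324 0.009 ] [0.4328 0.0089 0.0198] jar before (0.4323, 0.0083)
66 [(np.float64(257.0), np.float64(297.0), np.float64(238.0), np.float64(302.0)), (np.float64(257.0), np.float64(297.0), np.float64(230.0), np.float64(302.0))]
57 [(np.float64(374.0), np.float64(406.0), np.float64(208.0), np.float64(255.0)), (np.float64(374.0), np.float64(407.0), np.float64(200.0), np.float64(255.0))]
48 [(np.float64(341.0), np.float64(364.0), np.float64(180.0), np.float64(215.0)), (np.float64(341.0), np.float64(364.0), np.float64(173.0), np.float64(215.0))]
39 [(np.float64(340.0), np.float64(362.0), np.float64(266.0), np.float64(299.0)), (np.float64(340.0), np.float64(363.0), np.float64(257.0), np.float64(299.0))]
timer [(np.float64(298.0), np.float64(332.0), np.float64(218.0), np.float64(253.0)), (np.float64(298.0), np.float64(332.0), np.float64(218.0), np.float64(253.0))]
vial [(np.float64(283.0), np.float64(307.0), np.float64(314.0), np.float64(361.0)), (np.float64(283.0), np.float64(307.0), np.float64(314.0), np.float64(361.0))]
```

View pics/cmp.png

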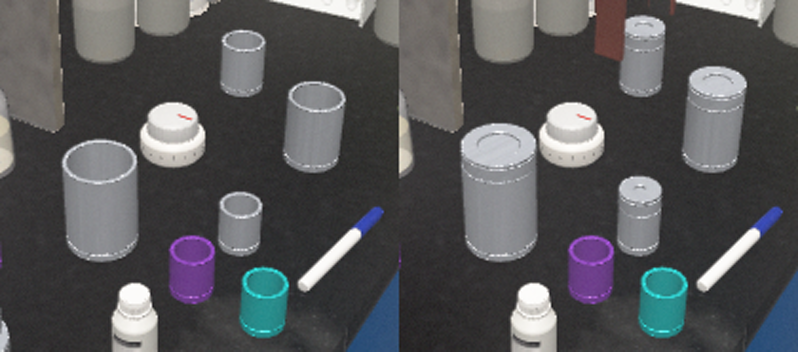

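Every lid is flush on its jar, and the jars, timer and vial have not shifted. The gripper is clear of everything, so I'm handing in.

```bash
python3 -c "
from bench import robot
print(robot.finish_job())"
```

```text
the job is handed in; nothing more can be done
None
```

All four lids (39, 48, 57 and 66 mm) came off the pile one at a time. Each was lowered onto its own jar until it touched, then released. The job was handed in at about 49 s, under the 115 s limit.

**Seating:** In the last wrist view each lid centre is within about 1.5 mm of where its jar's mouth was measured. Contact came at the expected seated height each time, and the scene picture shows every lid flush on the rim.

**Jars and other objects:** The outlines of the jar feet, timer and vial match the first picture to within a pixel. The purple and turquoise look-alikes were left alone.

**Checks that disagreed:**
- The scene and top cameras differed by about 6 mm in y, so I relied on the wrist camera.
- The wrist camera was itself about 1.5 mm off in y; I corrected it by centring on the fingers.

**Highest force seen:** About 19 N, a brief press when checking that the 39 mm lid was seated.

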